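# Hang the draw drum back on its stand

## Robot

A 6-joint arm with a two-finger parallel gripper is mounted at the origin on the work surface. World frame = base frame: x ahead of the robot, y to its left, z up, the work surface at z = 0. Lengths are in m, angles in rad, forces in N, time in s.
With the tool pointing down it reaches from about 0.35 to 0.775 m from the base axis. Payload 5.5 kg.
Tool frame: the origin (TCP) lies at the very end of the fingers, on their centre line; the grasp point (between the pads) lies 19 mm behind it; z points along the fingers, y is the direction in which the jaws open and shut (so a half turn about z gives the same grasp; the last joint's range is limited). The gripper opens to 85 mm and grips with 20 to 120 N. Pads are 22 mm wide; open, the fingers measure 114 mm over their backs; the gripper's body (76 mm by 85 mm) begins 54 mm behind the grasp point. The pads swing forward as they close: fully open they stand 13 mm farther back than shut.
Start: joints at [-1.425, 0.313, 0.046, 1.304, 0, 1.431], TCP at [0.162, -0.552, 0.231] pointing down, gripper open.
Joint ranges: [-2.76, 2.76], [-0.86, 1.69], [-1.03, 1.26], [-2.2, 2.34], [-1.47, 1.5], [-3.14, 3.14]. Speed limits (rad/s): [2.57, 2.57, 3.14, 3.14, 3.14, 3.14].

## Interface

Orientations are given as a unit quaternion [w, x, y, z].
In Python, from plant import readout, grab_frame, job, look_for, outline_of gives the robot as it stands.
- The arm moves only by the shell command python3 -m handwheel 'ROWS' [FORCE]. ROWS is a JSON object of lists of equal length, an entry for each row: "xyz": the shift along the tool's x, y, z normalised to -1 to 1, where 1 is 300 mm, a list of three; "rotation": the turn, a rotation vector about the tool's x, y, z normalised to -1 to 1, where 1 is pi/4 rad, a list of three; "claw": the opening, from -1 (shut) to 1 (fully open), so that 0 is half open. In form: {"xyz": [[x, y, z], ...], "rotation": [[ax, ay, az], ...], "claw": [claw, ...]}. A call has 1 to 20 rows; each row is the pose to reach, as a shift and turn from the pose commanded when the call began, along the tool's axes at that moment; what a row does not reach only later rows make up. A row lasts 1/10 s, in which the tool goes at most 50 mm and 8.59 degrees, less where a joint would pass 70% of its speed; a pose out of reach is approached as far as the arm can. A call with a number of a shift or a turn outside -1 to 1 is refused whole. A call with a gripper value outside its range is refused whole. The fingers move at their own pace and stop on an object; FORCE is the grip in N (left out, the last holds). Time passes only in rows, so rows that repeat a pose let the fingers close. It gives the time, the measured TCP pose, the force and the opening at its end, in the units of the state.
- readout.get_obs(): the state, without advancing time (a new reading comes with each control period).
- grab_frame(name): name is "side" or "top"; returns a dict with "img" (480x640x3 uint8, red, green, blue), "range_z" (480x640 float32, m along the optical axis (not along the pixel's ray), 0 where there is no reading), "fx", "fy", "cx", "cy" (pixels), "origin" and "rotation" of the camera in the world. Camera axes: x right, y up, looking along -z (the intrinsics and any distortion apply to the point x, -y, -z); pixel columns grow to the right and rows downward; lengths in m; the calibration is good to about 2 mm. A picture is of the moment at which its call begins.
- job.sign_off(): hands the job in, once; it reports no verdict.
Trained networks look in the newest picture that a camera, given by its name, has taken for a name from the list of things; names that differ only in an ending like _2 or _b are one class to them, and where a whole thing is asked for, a point or a joint stands for the part that bears it (a point fixed in the world has none). Each returns a list of dicts, best first, with "p" (0 to 1); they miss things now and then, are a little off and sometimes report something else, mostly with a low value. They report only what shows in the picture. A call takes as long as a camera call. They do not tell look-alikes from the thing itself.
- look_for(query, camera): "bbox" ([left, top, right, bottom] in pixels, round what is visible of it).
- outline_of(query, camera): "region" (480x640 bool, what is visible of it) and "bbox" ([left, top, right, bottom] in pixels, round what is visible of it).
The state is a dict: "time": time; "q": joint angles; "joint_velocities": joint speeds; "joint_torque": joint torques, N m; "position": TCP position; "tcp_rot": TCP orientation; "force": force on the tool from outside, world axes, zero at the start; "ft_torque": the same for the moment, N m; "opening": finger opening in m.
Only numpy, scipy, OpenCV 4.12 (cv2) and the standard library are available. Lean on these libraries where they do the work, as an engineer would, in place of code of your own. Each camera call takes 0.05 s, during which the arm holds its last target.

## Task

Pick up the wooden-handled axle, thread it through the bore of the draw drum lying in the dice tray until the collar seats against the drum, then lift the drum on it, carry it to the brass stand and lower the axle into both open forks. Handle the drum by the axle only and push gently and slowly, feeling for contact: about 5 N is plenty to seat the collar or find the forks, whose height is not known beforehand; keep the axle level and let go only once the forks carry it. Leave the dice, bead, tankard and troll where they are.

Things in the scene. Friction and masses are not known exactly. Their poses are not given: they have to be found in the camera images.
- axle: Loose axle, 184 mm long, about 0.11 kg, lying on the shelf, axis 10 mm up. Its x axis runs along the rod from handle to nose. Origin: on the axis at the front face of the brass collar (18 mm across, x = -4 to 0 mm), the face that meets the drum. Shaft 10 mm thick. Between collar and handle a bare 10 mm journal, 22 mm long, for one fork.
- axle_grip (a point): Middle of the axle's rosewood handle, on the axis (x = -56 mm in the axle's frame). The handle is square, 20 x 20 mm, 60 mm long, and lies flat.
- axle_mid (a point): Point on the axle's axis 32 mm ahead of the collar face: where the drum's centre sits when the collar is against the drum, and what belongs midway between the two forks.
- axle_tip (a point): End of the axle's hemispherical nose, on the axis, 98 mm ahead of the collar face.
- drum: Loose draw drum: hexagonal prism 64 mm long, 80 mm across flats, 92 mm across corners, clear panels, rosewood ends, about 0.16 kg (varies), lying on a flat in the tray. Origin at its centre, on the bore axis, 40 mm above the felt; x along the bore, away from the robot. Pushed along +x it slides 4 to 12 mm to the tray's far wall and stops there.
- drum_mouth (a point): Centre of the bore's mouth on the drum's end face towards the robot (x = -32 mm in the drum's frame). The brass bore goes right through: hexagonal, 12.5 mm across flats, so 1.25 mm of play round the shaft; its edge is sharp, only the axle's nose is round.
- tray: Ebony dice tray, fixed: 128 mm along its x, 184 mm along its y, walls 7 mm thick and 18 mm high, felt floor 5 mm above the shelf. Origin at the centre of its underside. The drum's bore lies roughly along the tray's x; the axle's shaft passes above the walls.
- stand: Drum stand, fixed. Rosewood base 150 mm along its x, 110 mm along its y, 12 mm thick; origin at the centre of the underside. It carries a brass yoke with two forks at x = -47 and +47 mm; the axle lies in them along the stand's x, best with the handle towards the robot: one fork between collar and handle, the other past the drum. The yoke does not give when pressed.
- stand_slot (a point): Midway between the two forks, on the base's axis, 69 mm above the shelf: the lowest height the slot floors can have. The yoke's telescopic stem is clamped at a height that is not reported: the slot floors are 69 to 105 mm up, a seated axle's axis 74 to 110 mm.
- stand_fork (a point): On the line of the fork nearer the robot (x = -47 mm in the stand's frame), same height as stand_slot. Each fork is 10 mm thick along x; its slot, at y = 0, is 13 mm wide and 18 mm deep, open above; 45 degree flares widen the mouth to about 38 mm and end 29 mm above the slot floor.
- die: Copper-coloured die, 16 mm, in the dice tray beside the drum. Leave alone. Origin under its centre.
- bead_center (a point): Centre of a violet glass bead, 16 mm, loose in the dice tray on the drum's other side. Leave alone.
- tankard: Pewter tankard, 100 mm tall, 84 mm wide, handle on its side. Leave alone. Origin under its centre.
- troll: Painted resin troll figure, 80 mm tall on a 48 mm base. Leave alone. Origin under its centre.
- spare0: Red spare die, 16 mm, on the shelf. Leave alone. Origin under its centre.
- spare1: White spare die, 16 mm, on the shelf. Leave alone. Origin under its centre.
There are look-alikes about, which are no part of the job. What is shaped like the drum but blue or turquoise is not meant.

How it is judged:
On the way, in this order (a step that is already met when the one before it is completed fails the run):
1. the axle is threaded through the drum until its collar seats against the drum (drum centre within 4 mm of its place on the axle) (angle between the x axis of drum and the x axis of axle, either way round below 0.08 rad and distance between drum and axle_mid below 0.004 m), for 0.2 s.
2. the drum is lifted clear of the tray on the axle (drum centre above 95 mm) (angle between the x axis of drum and the x axis of axle, either way round below 0.08 rad and distance between drum and axle_mid below 0.015 m and height (world z) of drum above 0.095 m and contact force between drum and tray below 0.1 N), for 0.1 s.
3. the forks carry the axle while the hand still holds it (x of axle_mid in the frame of stand between -0.008 and 0.008 m and y of axle_mid in the frame of stand between -0.003 and 0.003 m and angle between the x axis of axle and the x axis of stand, either way round below 0.06 rad and angle between axle's own x axis and vertical between 1.51 and 1.63 rad and contact force between axle and stand above 0.5 N and contact force between the fingers and axle above 1 N), for 0.2 s.
At the end, for the whole second after the job is handed in: The axle rests level in both forks: its middle within 8 mm along and 3 mm across of midway between them, within 0.06 rad of their line and of level, pressing at least 0.5 N on the stand; the drum hangs on it, centre within 15 mm of the axle's middle mark; both at rest (x of axle_mid in the frame of stand between -0.008 and 0.008 m and y of axle_mid in the frame of stand between -0.003 and 0.003 m and angle between the x axis of axle and the x axis of stand, either way round below 0.06 rad and angle between axle's own x axis and vertical between 1.51 and 1.63 rad and contact force between axle and stand above 0.5 N and angle between the x axis of drum and the x axis of axle, either way round below 0.08 rad and distance between drum and axle_mid below 0.015 m and linear speed of axle below 0.03 m/s and linear speed of drum below 0.05 m/s); the robot touches nothing.
It fails at once if the axle presses on the drum with more than 25 N (contact force between axle and drum above 25 N).
It fails at once if the axle presses on the stand with more than 18 N (contact force between axle and stand above 18 N).
It fails at once if the axle is levered more than 0.06 rad out of level while it bears on the forks (contact force between axle and stand above 0.5 N and (angle between axle's own x axis and vertical below 1.511 rad or angle between axle's own x axis and vertical above 1.631 rad)).
It fails at once if the hand or arm touches the drum (contact force between any of the fingers, the arm and drum above 1 N).
It fails at once if a die, the tankard or the troll is shifted more than 12 mm, or the bead more than 20 mm (distance of any of die, tankard, troll, spare0, spare1 from where it was at the start of the episode above 0.012 m or distance of bead_center from where it was at the start of the episode above 0.02 m).
It also fails if it takes over 64 s, if anything falls off the work surface, if the arm or the gripper's body presses on something with over 40 N, if the wrist force passes 120 N, or if a joint passes its speed limit or range.

## Working session

There is one attempt and no reset: what is moved stays moved. The work goes in short steps, Python scripts to look and compute and a shell command to move; the robot and the scene stay as the last step left them, time stands still between calls to the robot, and variables do not carry over. Pictures are saved under pics/ and viewed, and the job is handed in when it is done.

```bash
ls; mkdir -p pics; python3 - <<'E'
from plant import readout, grab_frame
import cv2
o=readout.get_obs(); print({k:(v if not hasattr(v,'round') else v) for k,v in o.items()})
for n in ("side","top"):
    f=grab_frame(n); cv2.imwrite(f"pics/{n}0.png",f["img"][:,:,::-1])
    print(n,f["fx"],f["fy"],f["cx"],f["cy"],f["origin"],f["rotation"],[k for k in f])
E
```

```text
pics
{'time': 0.0, 'q': array([-1.42463533e+00,  3.13998882e-01,  4.49598027e-02,  1.30356416e+00,
       -9.64288097e-06,  1.43121184e+00]), 'joint_velocities': array([-0.00062048,  0.00098074, -0.00181598, -0.00094594, -0.0010494 ,
        0.00039684]), 'joint_torque': array([-2.11498759e-04, -4.80632758e+01,  2.98529667e+01,  1.95452344e-02,
       -2.43329541e-04,  2.98051823e-06]), 'position': array([ 0.16199906, -0.55118107,  0.23040187]), 'tcp_rot': array([-9.03434027e-04,  9.89810635e-01,  1.42387116e-01, -7.79219540e-06]), 'force': array([0.08875182, 0.20090201, 0.77545465]), 'ft_torque': array([-0.08180556, -0.01820281,  0.07144215]), 'opening': 0.0853728410414599}
side 524.4378052615787 524.4378052615787 329.6034749109777 241.16777247444543 [0.18664326 1.13030571 0.94079129] [-0.16694631 -0.07347767  0.45222297  0.87305461] ['img', 'range_z', 'fx', 'fy', 'cx', 'cy', 'origin', 'rotation']
top 453.1678916775952 453.1678916775952 309.07136840333567 238.79626349199924 [0.5206025  0.01475414 1.05870477] [-0.70450708 -0.02953009  0.03941183  0.7079862 ] ['img', 'range_z', 'fx', 'fy', 'cx', 'cy', 'origin', 'rotation']
```

View pics/top0.png

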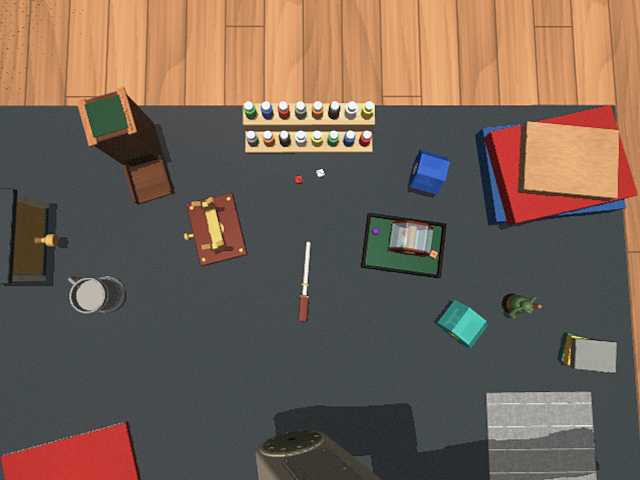

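View pics/side0.png

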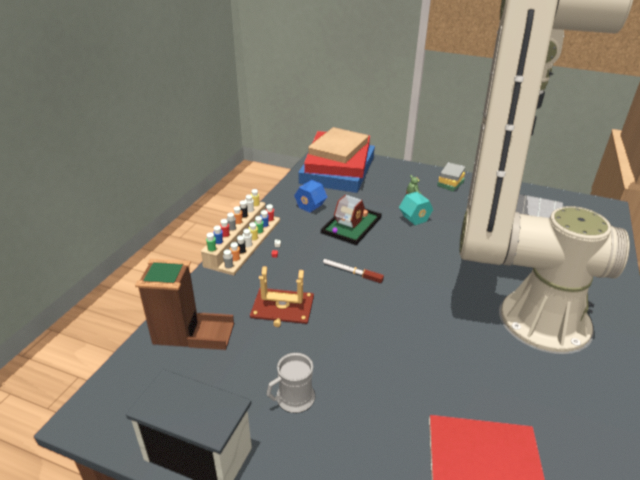

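```bash
cat > h.py <<'E'
import numpy as np, cv2
from scipy.spatial.transform import Rotation as R
from plant import readout, grab_frame, job, look_for, outline_of
def rot(f):
    w,x,y,z=f["rotation"]; return R.from_quat([x,y,z,w]).as_matrix()
def unproj(f,u,v,d):
    u,v,d=map(np.asarray,(u,v,d))
    p=np.stack([(u-f["cx"])/f["fx"]*d,-(v-f["cy"])/f["fy"]*d,-d],-1)
    return p@rot(f).T+np.array(f["origin"])
def unproj_z(f,u,v,z):
    r=unproj(f,u,v,np.ones_like(np.asarray(u,float)))-np.array(f["origin"])
    return np.array(f["origin"])+r*((z-f["origin"][2])/r[...,2])[...,None]
def proj(f,P):
    p=(np.asarray(P)-np.array(f["origin"]))@rot(f)
    return np.stack([f["cx"]-p[...,0]/p[...,2]*f["fx"], f["cy"]+p[...,1]/p[...,2]*f["fy"]],-1)
def crop(f,b,name,s=4):
    l,t,r,bb=b; im=cv2.resize(f["img"][t:bb,l:r,::-1],None,fx=s,fy=s,interpolation=cv2.INTER_CUBIC); cv2.imwrite("pics/"+name,im)
E
python3 - <<'E'
from h import *
for c in ("top","side"):
    f=grab_frame(c); np.save(f"/tmp/{c}0.npy",f,allow_pickle=True)
    for q in ("axle","drum","tray","stand","die","bead_center","tankard","troll","spare0"):
        for r in outline_of(q,c)[:3]:
            m=r["region"]; v,u=np.nonzero(m&(f["range_z"]>0))
            P=unproj(f,u,v,f["range_z"][v,u]); print(c,q,round(r["p"],2),np.round(r["bbox"]),np.median(P,0).round(3),P[:,2].max().round(3))
f=grab_frame("top")
crop(f,(355,190,455,290),"c_drum.png",6); crop(f,(270,230,340,330),"c_axle.png",6); crop(f,(170,180,260,280),"c_stand.png",6)
E
```

```text
top axle 0.84 [301. 242. 311. 322.] [0.494 0.01  0.018] 0.025
top drum 0.76 [389. 221. 434. 253.] [ 0.62  -0.221  0.081] 0.091
top drum 0.68 [411. 149. 447. 192.] [ 0.766 -0.267  0.077] 0.086
top drum 0.55 [436. 298. 487. 351.] [ 0.432 -0.331  0.077] 0.086
top tray 0.9 [360. 211. 447. 277.] [ 0.59  -0.197  0.007] 0.086
top stand 0.75 [187. 192. 247. 268.] [0.646 0.211 0.013] 0.117
top die 0.41 [431. 250. 438. 258.] [ 0.586 -0.285  0.022] 0.026
top bead_center 0.64 [364. 213. 449. 278.] [ 0.592 -0.193  0.007] 0.054
top tankard 0.62 [ 69. 275. 125. 313.] [0.5   0.457 0.081] 0.107
top troll 0.77 [499. 291. 540. 319.] [ 0.472 -0.461  0.048] 0.083
top troll 0.74 [185. 192. 246. 268.] [0.645 0.211 0.013] 0.117
top spare0 0.56 [295. 177. 302. 184.] [0.763 0.023 0.016] 0.021
side axle 0.69 [325. 262. 386. 280.] [0.482 0.016 0.014] 0.024
side drum 0.84 [398. 192. 434. 227.] [ 0.423 -0.32   0.054] 0.085
side drum 0.65 [333. 195. 363. 225.] [ 0.612 -0.203  0.063] 0.09
side drum 0.64 [295. 180. 326. 213.] [ 0.763 -0.251  0.054] 0.086
side tray 0.58 [324. 209. 382. 246.] [ 0.585 -0.181  0.007] 0.024
side tray 0.51 [406. 178. 419. 197.] [ 0.468 -0.458  0.051] 0.082
side stand 0.86 [252. 266. 312. 327.] [0.639 0.227 0.013] 0.114
side die 0.4 [252. 271. 314. 327.] [0.64  0.227 0.013] 0.114
side bead_center 0.6 [253. 269. 312. 327.] [0.639 0.228 0.013] 0.114
side tankard 0.89 [268. 354. 313. 412.] [0.495 0.484 0.078] 0.103
side troll 0.43 [406. 178. 421. 196.] [ 0.468 -0.458  0.051] 0.082
side spare0 0.51 [272. 253. 281. 258.] [0.761 0.029 0.011] 0.02
```

```bash
cd pics; python3 -c "
import cv2,numpy as np
a=[cv2.resize(cv2.imread(x),(400,400*cv2.imread(x).shape[0]//cv2.imread(x).shape[1])) for x in ('c_drum.png','c_stand.png')]
h=max(i.shape[0] for i in a);cv2.imwrite('c2.png',np.hstack([cv2.copyMakeBorder(i,0,h-i.shape[0],0,0,0) for i in a]))
"
```

```text
(no output)
```

View pics/c2.png

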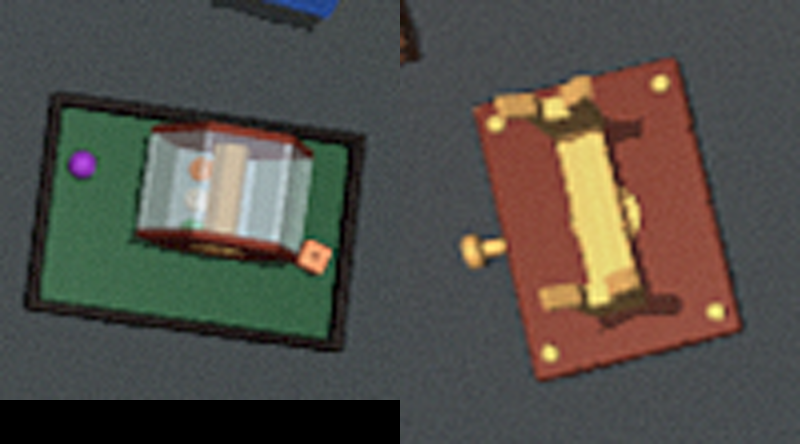

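View pics/c_axle.png

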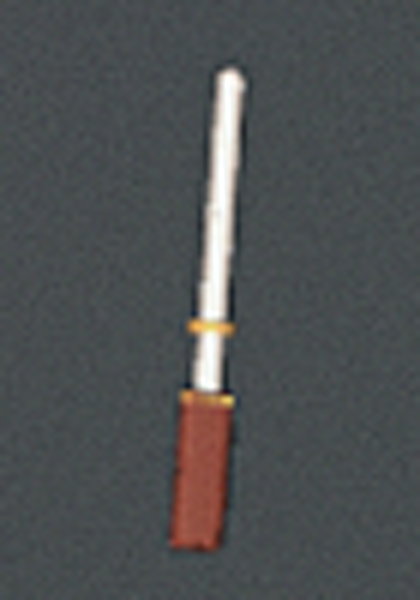

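```bash
cat > fit.py <<'E'
from h import *
from scipy.optimize import minimize
def place(V,x,y,yaw):
    c,s=np.cos(yaw),np.sin(yaw); return np.c_[c*V[:,0]-s*V[:,1]+x, s*V[:,0]+c*V[:,1]+y, V[:,2]]
def box(x0,x1,hy,z0,z1): return np.array([[x,y,z] for x in (x0,x1) for y in (-hy,hy) for z in (z0,z1)])
a=np.radians(np.arange(0,360,60)); h=.04/np.cos(np.pi/6)
DRUM=[np.array([[x,h*np.cos(t),.045+h*np.sin(t)] for x in (-.032,.032) for t in a])]
AX=[box(-.086,-.026,.01,0,.02),np.array([[x,.005*np.cos(t),.01+.005*np.sin(t)] for x in (-.026,.095) for t in a]+[[.098,0,.01]]),np.array([[x,.009*np.cos(t),.01+.009*np.sin(t)] for x in (-.004,0) for t in a])]
TRAY=[box(-.064,.064,.092,0,.018)]
STAND=[box(-.075,.075,.055,0,.012)]
def render(f,parts,p,S=4):
    m=np.zeros((480*S,640*S),np.uint8)
    for V in parts:
        q=proj(f,place(V,*p)); hl=cv2.convexHull((q*S+S/2-.5).astype(np.float32)); cv2.fillConvexPoly(m,np.round(hl).astype(np.int32),1)
    return cv2.resize(m.astype(np.float32),(640,480),interpolation=cv2.INTER_AREA)
def fit(f,parts,mask,p0,ign=None):
    m=mask.astype(np.float32); w=np.ones_like(m) if ign is None else 1-ign.astype(np.float32)
    def L(d):
        r=render(f,parts,np.array(p0)+d*np.array([.005,.005,.05])); return 1-(np.minimum(r,m)*w).sum()/(np.maximum(r,m)*w).sum()
    b=min((minimize(L,d0,method="Nelder-Mead",options=dict(xatol=.01,fatol=1e-4,initial_simplex=np.array([d0,d0+[1,0,0],d0+[0,1,0],d0+[0,0,1]]))) for d0 in map(np.array,([0.,0,0],[1.,-1,1],[-1.,1,-1]))),key=lambda r:r.fun)
    return np.array(p0)+b.x*np.array([.005,.005,.05]),b.fun
E
python3 - <<'E'
from fit import *
for c in ("top","side"):
    f=grab_frame(c)
    d=f["range_z"]; v,u=np.mgrid[100:470:4,0:640:4]; v=v.ravel();u=u.ravel();k=d[v,u]>0
    P=unproj(f,u[k],v[k],d[v[k],u[k]]); s=(abs(P[:,2])<.012)&(P[:,0]>.35)&(P[:,0]<.8)&(abs(P[:,1])<.4)
    A=np.c_[P[s,:2],np.ones(s.sum())]; co=np.linalg.lstsq(A,P[s,2],rcond=None)[0]; print(c,"table plane",co.round(4),"z at centre",(co@[.6,0,1]).round(4))
    for q,parts,p0,yaw in (("axle",AX,(.5,.01),0.),("drum",DRUM,(.615,-.215),-.1),("tray",TRAY,(.59,-.2),-.1),("stand",STAND,(.64,.215),.25)):
        rs=outline_of(q,c)
        best=None
        for r in rs:
            vv,uu=np.nonzero(r["region"]&(d>0)); X=np.median(unproj(f,uu,vv,d[vv,uu]),0)
            if np.hypot(X[0]-p0[0],X[1]-p0[1])<.05: best=r;break
        if best is None: print(c,q,"none"); continue
        m=best["region"]
        cv2.imwrite(f"pics/m_{c}_{q}.png",m*255)
        print(c,q,*[(x.round(4) if hasattr(x,'round') else x) for x in fit(f,parts,m,[*p0,yaw])])
E
```

```text
top table plane [ 0.0025  0.     -0.0001] z at centre 0.0013
top axle [ 0.5202  0.0087 -0.0793] 0.1797
top drum [ 0.6221 -0.2303 -0.1478] 0.045
top tray [ 0.608  -0.2206 -0.1458] 0.3417
top stand [0.6486 0.2149 0.2433] 0.0395
side table plane [ 0.0054  0.0006 -0.0023] z at centre 0.001
side axle [ 0.5201  0.0106 -0.0917] 0.209
side drum [ 0.6194 -0.2285 -0.1673] 0.0418
side tray [ 0.6049 -0.2187 -0.1402] 0.3785
side stand [0.6472 0.2146 0.2618] 0.1573[ WARN:0@2.579] global loadsave.cpp:1063 imwrite_ Unsupported depth image for selected encoder is fallbacked to CV_8U.
```

```bash
cat > ov.py <<'E'
from fit import *
def overlay(f,b,items,name,s=6):
    l,t,r,bb=b; im=cv2.resize(f["img"][t:bb,l:r,::-1],None,fx=s,fy=s,interpolation=cv2.INTER_CUBIC)
    for parts,p in items:
        for V in parts:
            h=cv2.convexHull(proj(f,place(V,*p)).astype(np.float32)).reshape(-1,2); q=((h-[l,t]+.5)*s).astype(np.int32)
            cv2.polylines(im,[q],True,(255,255,0),1)
    return im
E
python3 - <<'E'
from ov import *
f=grab_frame("top")
a=overlay(f,(360,195,450,285),[(DRUM,(.621,-.2295,-.15)),(TRAY,(.6,-.2175,-.145))],"",5)
b=overlay(f,(280,235,330,325),[(AX,(.52,.0087,-.08))],"",5)
cv2.imwrite("pics/o1.png",np.hstack([a,b]))
g=grab_frame("side")
a=overlay(g,(315,185,395,285),[(DRUM,(.621,-.2295,-.15)),(TRAY,(.6,-.2175,-.145)),(AX,(.52,.0087,-.08))],"",5)
b=overlay(g,(245,250,325,340),[(STAND,(.648,.2148,.25))],"",5)
b=cv2.copyMakeBorder(b,0,50,0,0,0)
cv2.imwrite("pics/o2.png",np.hstack([a,b]))
E
```

```text
(no output)
```

View pics/o1.png

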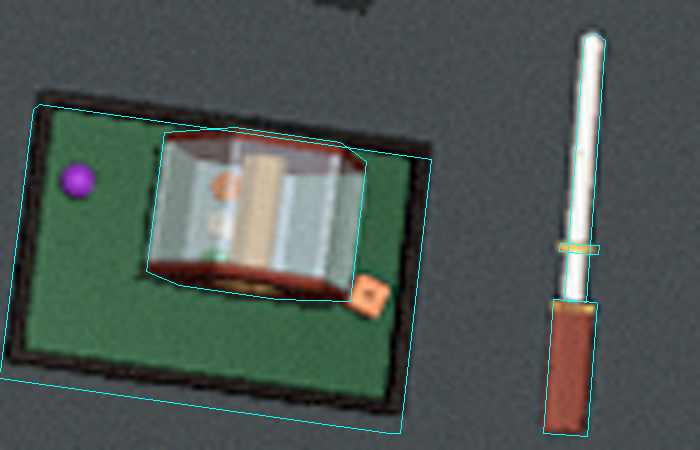

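View pics/o2.png

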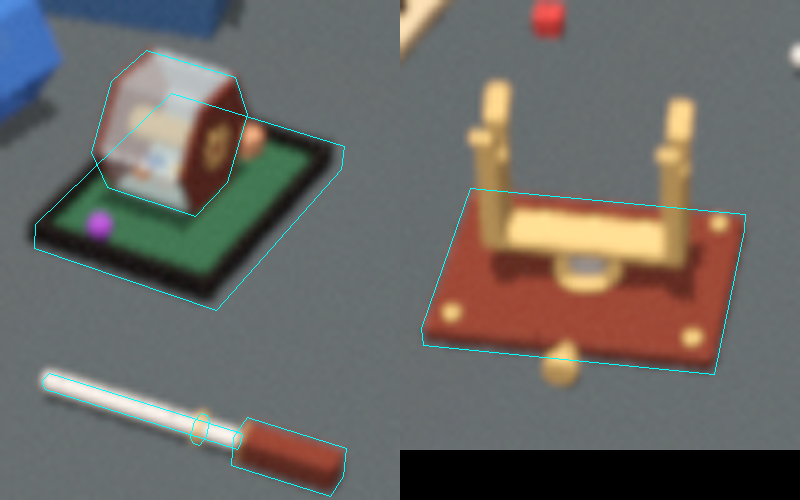

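```bash
cat > pl.py <<'E'
import sys; from h import *
# usage: pl.py x y z yaw : next call's shift/turn (normalised) to that pose, tool vertical
def state():
    o=readout.get_obs(); w,x,y,z=o["tcp_rot"]; return o,R.from_quat([x,y,z,w])
def plan(x,y,z,yaw):
    o,r=state(); T=R.from_euler("z",yaw)*R.from_euler("x",np.pi)
    d=r.inv().apply(np.array([x,y,z])-o["position"])/.3; v=(r.inv()*T).as_rotvec()/(np.pi/4)
    return d,v
def show():
    o,r=state(); M=r.as_matrix()
    print("t",round(o["time"],2),"pos",np.round(o["position"]*1e3,2),"yaw",round(np.arctan2(M[1,0],M[0,0]),4),"zaxis",M[:,2].round(4),"xaxis_z",M[2,0].round(4),"F",np.round(o["force"],2),"T",np.round(o["ft_torque"],3),"open",round(o["opening"]*1e3,2),"q6",np.round(o["q"],2))
if __name__=="__main__":
    show()
    if len(sys.argv)>4:
        d,v=plan(*map(float,sys.argv[1:5])); print("xyz",d.round(4),"rot",v.round(4),"max",max(abs(d).max(),abs(v).max()).round(2))
E
python3 pl.py .464 .0141 .15 3.06
```

```text
t 1.75 pos [ 162.09 -551.7   231.3 ] yaw 0.2858 zaxis [-0. -0. -1.] xaxis_z -0.0 F [ 0.09 -0.13  0.64] T [ 0.024 -0.039  0.009] open 85.52 q6 [-1.42  0.31  0.05  1.3  -0.    1.43]
xyz [ 1.4972 -1.5258  0.2709] rot [-0.0000e+00  1.0000e-04 -3.5323e+00] max 3.53
```

```bash
python3 -m handwheel '{"xyz":[[0.6,-0.6,0.0],[0.6,-0.6,0],[0.6,-0.6,0],[0.6,-0.6,0],[0.6,-0.6,0]],"rotation":[[0,0,-0.95],[0,0,-0.95],[0,0,-0.95],[0,0,-0.95],[0,0,-0.95]],"claw":[1,1,1,1,1]}' 60; python3 pl.py .464 .0141 .15 3.06
```

```text
time: 2.25
position: [0.2824, -0.3306, 0.2314]
tcp_rot: [0.0, 0.869, 0.496, 0.0]
force: [0.7, -0.7, 0.1]
opening: 0.0854
t 2.25 pos [ 282.4  -330.57  231.4 ] yaw 1.0372 zaxis [ 5.e-04 -5.e-04 -1.e+00] xaxis_z -0.0002 F [ 0.68 -0.7   0.14] T [-0.056 -0.073 -0.037] open 85.4 q6 [-1.05  0.04 -0.29  1.24  0.    1.06]
xyz [ 1.2971 -0.0633  0.2711] rot [ 4.0000e-04  1.0000e-03 -2.5755e+00] max 2.58
```

```bash
python3 -m handwheel '{"xyz":[[0.85,0,0.05],[0.85,0,0.05],[0.85,0,0.05],[0.85,0,0.05],[0.85,0,0.05]],"rotation":[[0,0,-0.95],[0,0,-0.95],[0,0,-0.95],[0,0,-0.95],[0,0,-0.95]],"claw":[1,1,1,1,1]}'; python3 pl.py .464 .0141 .15 3.06
```

```text
time: 2.75
position: [0.4107, -0.1163, 0.2169]
tcp_rot: [0.001, 0.628, 0.778, 0.0]
force: [0.1, -0.7, 0.1]
opening: 0.0855
t 2.75 pos [ 410.74 -116.26  216.93] yaw 1.7839 zaxis [ 1.2e-03 -8.0e-04 -1.0e+00] xaxis_z -0.001 F [ 0.09 -0.72  0.09] T [-0.06  -0.066  0.029] open 85.49 q6 [-0.46  0.03 -0.33  1.21 -0.    0.89]
xyz [0.3874 0.2652 0.223 ] rot [ 3.0000e-04  2.0000e-03 -1.6247e+00] max 1.62
```

```bash
python3 -m handwheel '{"xyz":[[0.38,0.26,0.2],[0.38,0.26,0.2],[0.38,0.26,0.2],[0.38,0.26,0.2],[0.38,0.26,0.2]],"rotation":[[0,0,-0.9],[0,0,-0.9],[0,0,-0.9],[0,0,-0.9],[0,0,-0.9]],"claw":[1,0.2,0,-0.2,-0.2]}'; python3 pl.py .464 .0141 .10 3.06
```

```text
time: 3.25
position: [0.4625, 0.0116, 0.1557]
tcp_rot: [-0.001, 0.318, 0.948, -0.0]
force: [0.8, 0.4, -0.0]
opening: 0.0341
t 3.25 pos [462.48  11.56 155.71] yaw 2.4944 zaxis [-1.7e-03  2.0e-04 -1.0e+00] xaxis_z 0.0015 F [ 0.77  0.41 -0.  ] T [-0.007  0.017  0.018] open 34.09 q6 [-0.15  0.14 -0.37  1.07 -0.    0.5 ]
xyz [0.0008 0.01   0.1857] rot [-6.000e-04 -2.100e-03 -7.201e-01] max 0.72
```

```bash
python3 -m handwheel '{"xyz":[[0,0.01,0.12],[0,0.01,0.25],[0,0.01,0.25],[0,0.01,0.25],[0,0.01,0.25],[0,0.01,0.25]],"rotation":[[0,0,-0.72],[0,0,-0.72],[0,0,-0.72],[0,0,-0.72],[0,0,-0.72],[0,0,-0.72]],"claw":[-0.1,-0.1,-0.1,-0.1,-0.1,-0.1]}'; python3 pl.py .464 .0141 .003 3.06
python3 - <<'E'
from h import *
f=grab_frame("top");crop(f,(270,220,350,330),"g1.png",5);f=grab_frame("side");cv2.imwrite("pics/g1s.png",cv2.resize(f["img"][200:340,280:460,::-1],None,fx=4,fy=4))
E
```

```text
time: 3.85
position: [0.4649, 0.0118, 0.0818]
tcp_rot: [0.0, 0.047, 0.999, -0.0]
force: [0.4, 0.7, -0.4]
opening: 0.0383
t 3.85 pos [464.9   11.85  81.82] yaw 3.0476 zaxis [ 5.e-04 -2.e-04 -1.e+00] xaxis_z -0.0005 F [ 0.39  0.73 -0.4 ] T [0.008 0.053 0.008] open 38.34 q6 [-0.15  0.21 -0.48  0.88 -0.   -0.05]
xyz [0.0038 0.0072 0.2627] rot [-0.0002  0.0007 -0.0158] max 0.26
```

View pics/g1s.png

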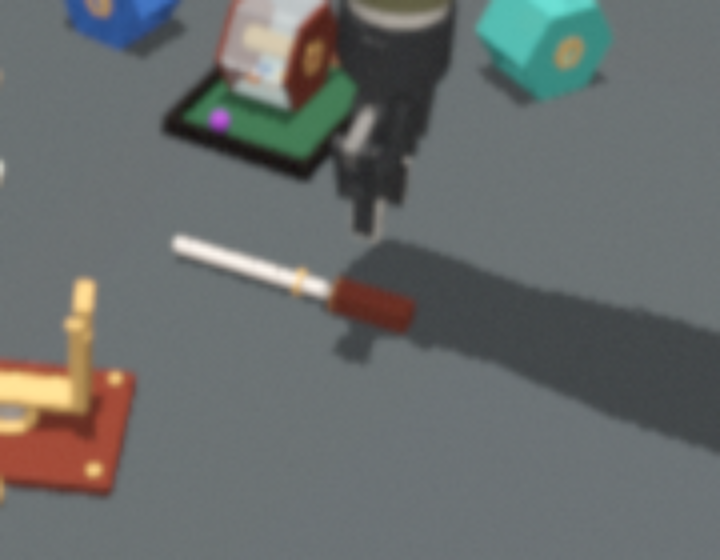

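View pics/g1.png

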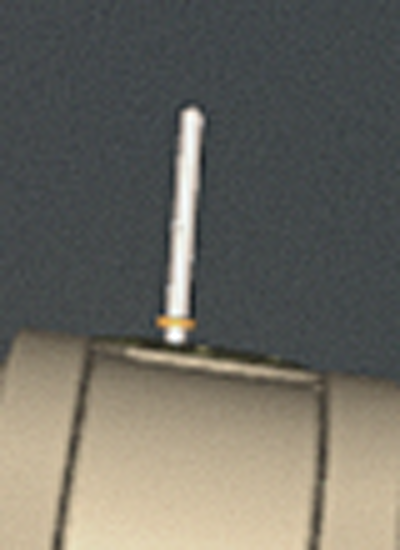

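```bash
python3 -m handwheel '{"xyz":[[0.004,0.007,0.08],[0.004,0.007,0.15],[0.004,0.007,0.2],[0.004,0.007,0.23],[0.004,0.007,0.25],[0.004,0.007,0.26],[0.004,0.007,0.26]],"rotation":[[0,0,-0.016],[0,0,-0.016],[0,0,-0.016],[0,0,-0.016],[0,0,-0.016],[0,0,-0.016],[0,0,-0.016]],"claw":[-0.1,-0.1,-0.1,-0.1,-0.1,-0.1,-0.1]}'; python3 pl.py .464 .0141 .002 3.06
```

```text
time: 4.65
position: [0.4639, 0.014, 0.0037]
tcp_rot: [0.0, 0.039, 0.999, -0.0]
force: [-0.3, 0.4, 0.2]
opening: 0.0385
t 4.65 pos [463.86  14.04   3.72] yaw 3.0627 zaxis [ 3.e-04 -1.e-04 -1.e+00] xaxis_z -0.0003 F [-0.28  0.39  0.19] T [-0.036  0.022  0.004] open 38.53 q6 [-0.14  0.31 -0.58  0.68 -0.   -0.06]
xyz [-0.0004  0.0002  0.0057] rot [-0.0001  0.0004  0.0034] max 0.01
```

```bash
python3 -m handwheel '{"xyz":[[0,0,0],[0,0,0],[0,0,0],[0,0,0],[0,0,0]],"rotation":[[0,0,0],[0,0,0],[0,0,0],[0,0,0],[0,0,0]],"claw":[-0.6,-0.8,-1,-1,-1]}' 100; python3 pl.py .464 .0141 .002 3.06
```

```text
time: 5.15
position: [0.4643, 0.014, 0.0046]
tcp_rot: [0.001, 0.039, 0.999, -0.0]
force: [-1.4, -0.1, 5.7]
opening: 0.0176
t 5.15 pos [464.33  14.     4.57] yaw 3.063 zaxis [ 1.6e-03 -4.0e-04 -1.0e+00] xaxis_z -0.0016 F [-1.44 -0.1   5.68] T [0.059 0.289 0.019] open 17.64 q6 [-0.14  0.3  -0.58  0.68 -0.   -0.06]
xyz [0.0011 0.0002 0.0086] rot [-0.0003  0.0021  0.0038] max 0.01
```

```bash
python3 -m handwheel '{"xyz":[[0,0,-0.02],[0,0,-0.06],[0,0,-0.12],[0,0,-0.2],[0,0,-0.3],[0,0,-0.32],[0,0,-0.32]],"rotation":[[0,0,0],[0,0,0],[0,0,0],[0,0,0],[0,0,0],[0,0,0],[0,0,0]],"claw":[-1,-1,-1,-1,-1,-1,-1]}'; python3 pl.py 
python3 - <<'E'
from h import *
f=grab_frame("top");crop(f,(270,200,350,300),"g2.png",5);f=grab_frame("side");cv2.imwrite("pics/g2s.png",cv2.resize(f["img"][180:320,280:460,::-1],None,fx=4,fy=4))
E
```

```text
time: 5.85
position: [0.4647, 0.014, 0.1008]
tcp_rot: [0.002, 0.039, 0.999, -0.0]
force: [-0.3, -1.3, -1.3]
opening: 0.0176
t 5.85 pos [464.71  13.95 100.79] yaw 3.063 zaxis [ 3.e-03 -6.e-04 -1.e+00] xaxis_z -0.0031 F [-0.31 -1.26 -1.29] T [0.004 0.146 0.019] open 17.56 q6 [-0.14  0.19 -0.46  0.92 -0.   -0.06]
```

View pics/g2s.png

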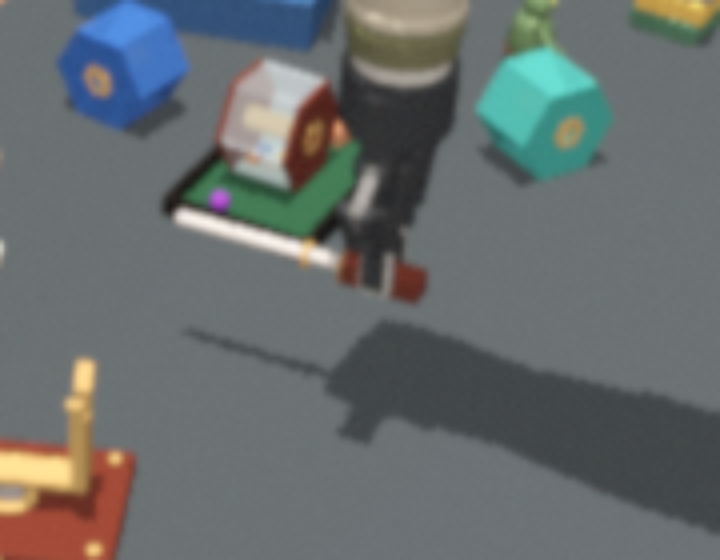

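View pics/g2.png

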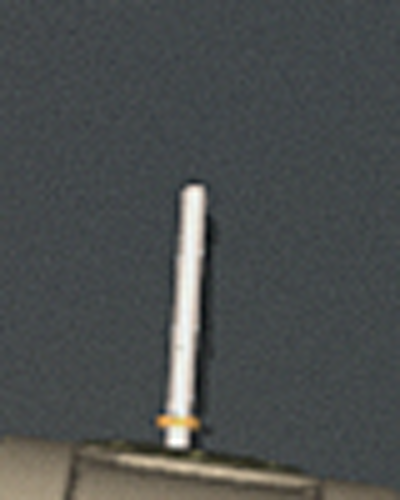

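```bash
python3 pl.py .4125 -.1971 .075 2.9866
```

```text
t 5.95 pos [463.01  14.19  98.83] yaw 3.0629 zaxis [-1.e-03  1.e-04 -1.e+00] xaxis_z 0.001 F [ 0.1  -0.52 -2.03] T [ 0.005  0.011 -0.038] open 17.71 q6 [-0.14  0.19 -0.46  0.92 -0.   -0.06]
xyz [ 0.1124 -0.7153  0.0796] rot [-0.0001 -0.0013  0.0972] max 0.72
```

```bash
python3 -m handwheel '{"xyz":[[0.02,-0.1,0.0],[0.05,-0.24,0.0],[0.08,-0.38,0.0],[0.1,-0.52,0],[0.11,-0.65,0.04],[0.112,-0.715,0.08],[0.112,-0.715,0.08],[0.112,-0.715,0.08]],"rotation":[[0,0,0.02],[0,0,0.05],[0,0,0.097],[0,0,0.097],[0,0,0.097],[0,0,0.097],[0,0,0.097],[0,0,0.097]],"claw":[-1,-1,-1,-1,-1,-1,-1,-1]}'; python3 pl.py .4125 -.1971 .0396 2.9866
cat > ax.py <<'E'
from ov import *
def axparts(dz,pitch=0,zax=.045):
    out=[]
    for V in AX:
        W=V.copy(); W[:,2]+=zax-.01+pitch*V[:,0]; out.append(W)
    return out
E
python3 - <<'E'
from ax import *; from pl import state,show
show(); o,r=state(); M=r.as_matrix(); yaw=np.arctan2(-M[1,0],-M[0,0]); p=o["position"]; L=.0564
A=(p[0]+L*np.cos(yaw),p[1]+L*np.sin(yaw),yaw); za=p[2]+.0054
print(A,za)
ims=[]
for c,b in (("top",(350,200,450,310)),("side",(315,180,405,280))):
    f=grab_frame(c); np.save(f"/tmp/{c}1.npy",f,allow_pickle=True)
    ims.append(overlay(f,b,[(axparts(0,0,za),A),(DRUM,(.621,-.2295,-.155))],"",4 if c=="top" else 4))
h=max(i.shape[0] for i in ims); cv2.imwrite("pics/o3.png",np.hstack([cv2.copyMakeBorder(i,0,h-i.shape[0],0,0,0) for i in ims]))
E
```

```text
time: 6.75
position: [0.4119, -0.1963, 0.0742]
tcp_rot: [-0.002, 0.078, 0.997, 0.001]
force: [0.5, -0.1, -0.8]
opening: 0.0173
t 6.75 pos [ 411.94 -196.34   74.18] yaw 2.9855 zaxis [-0.0029  0.0025 -1.    ] xaxis_z 0.0032 F [ 0.5  -0.11 -0.82] T [-0.012  0.014  0.016] open 17.34 q6 [-0.62  0.2  -0.51  0.86  0.   -0.47]
xyz [-0.0026 -0.0024  0.1153] rot [ 0.0026 -0.0041 -0.0014] max 0.12
t 6.75 pos [ 411.94 -196.34   74.18] yaw 2.9855 zaxis [-0.0029  0.0025 -1.    ] xaxis_z 0.0032 F [ 0.5  -0.11 -0.82] T [-0.012  0.014  0.016] open 17.34 q6 [-0.62  0.2  -0.51  0.86  0.   -0.47]
(np.float64(0.46765478024524404), np.float64(-0.2051113736306521), np.float64(-0.15612306362557637)) 0.0795803600247221
```

View pics/o3.png

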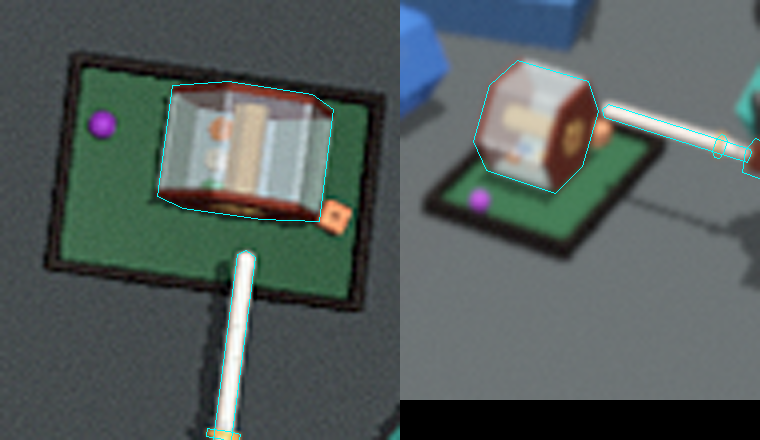

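```bash
python3 - <<'E'
from ax import *
for c,b in (("top",(380,215,440,260)),("side",(328,185,368,230))):
    f=np.load(f"/tmp/{c}1.npy",allow_pickle=True).item()
    rs=outline_of("drum",c)
    for r in rs:
        bb=r["bbox"]
        if abs((bb[0]+bb[2])/2-(411 if c=="top" else 348))<10: print(c,fit(f,DRUM,r["region"],[.621,-.2295,-.155]))
    s=10; P=(.621,-.2295,-.155)
    im=overlay(f,b,[(DRUM,P)],"",s)
    face=[np.array([[x,h_*np.cos(t),.045+h_*np.sin(t)] for t in np.radians(np.arange(0,360,60))]) for x in (-.032,.032) for h_ in (.04619,)]
    ring=[np.array([[-.032,.0085*np.cos(t),.045+.0085*np.sin(t)] for t in np.radians(np.arange(0,360,20))])]
    for V in face+ring:
        q=((proj(f,place(V,*P))-[b[0],b[1]]+.5)*s).astype(np.int32); cv2.polylines(im,[q],True,(0,255,255),1)
    cv2.imwrite(f"pics/z_{c}.png",im)
E
```

```text
top (array([ 0.62179921, -0.23020503, -0.1788235 ]), np.float64(0.046182096004486084))
side (array([ 0.62001519, -0.22827218, -0.16950392]), np.float64(0.04064232110977173))
```

View pics/z_top.png

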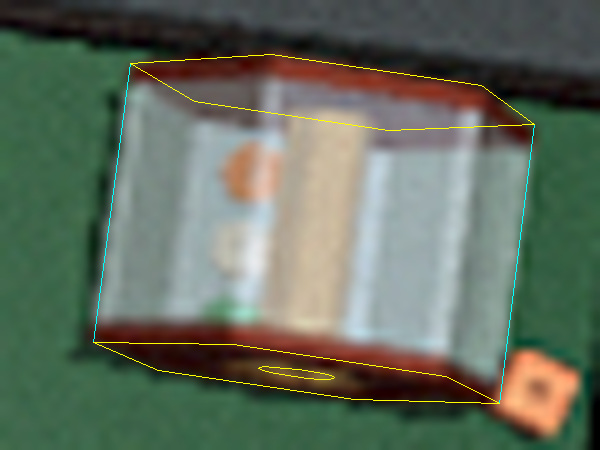

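View pics/z_side.png

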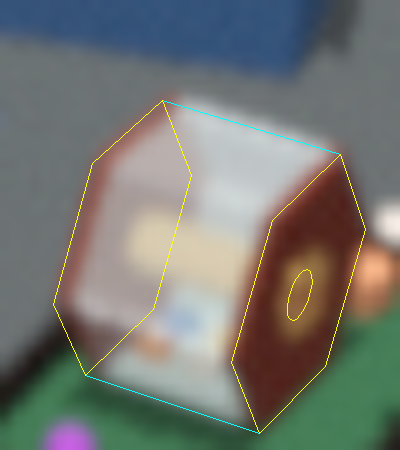

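```bash
python3 pl.py .4125 -.1946 .0398 2.9766
```

```text
t 6.95 pos [ 413.44 -196.03   75.7 ] yaw 2.9885 zaxis [-1.e-04  2.e-04 -1.e+00] xaxis_z 0.0001 F [ 0.46 -0.45 -0.35] T [ 0.016 -0.007 -0.022] open 17.47 q6 [-0.62  0.2  -0.51  0.86  0.   -0.47]
xyz [0.0038 0.0042 0.1197] rot [ 0.0002 -0.0001  0.0152] max 0.12
```

```bash
python3 -m handwheel '{"xyz":[[0.0038,0.0042,0.04],[0.0038,0.0042,0.08],[0.0038,0.0042,0.11],[0.0038,0.0042,0.12],[0.0038,0.0042,0.12],[0.0038,0.0042,0.12]],"rotation":[[0,0,0.015],[0,0,0.015],[0,0,0.015],[0,0,0.015],[0,0,0.015],[0,0,0.015]],"claw":[-1,-1,-1,-1,-1,-1]}'; python3 pl.py .4125 -.1946 .0398 2.9766
python3 - <<'E'
from ax import *; from pl import state
o,r=state(); M=r.as_matrix(); yaw=np.arctan2(-M[1,0],-M[0,0]); p=o["position"]; L=.0564
A=(p[0]+L*np.cos(yaw),p[1]+L*np.sin(yaw),yaw); za=p[2]+.0054
for c,b in (("top",(380,215,440,265)),("side",(328,185,378,235))):
    f=grab_frame(c); cv2.imwrite(f"pics/y_{c}.png",overlay(f,b,[(axparts(0,0,za),A),(DRUM,(.621,-.2293,-.165))],"",10))
E
```

```text
time: 7.55
position: [0.4127, -0.1957, 0.04]
tcp_rot: [0.0, 0.083, 0.997, -0.0]
force: [-0.3, 0.6, -1.3]
opening: 0.0174
t 7.55 pos [ 412.71 -195.7    39.98] yaw 2.9754 zaxis [ 5.e-04 -4.e-04 -1.e+00] xaxis_z -0.0005 F [-0.3   0.63 -1.28] T [ 0.041 -0.005  0.04 ] open 17.44 q6 [-0.62  0.24 -0.56  0.77 -0.   -0.45]
xyz [0.0013 0.0035 0.0006] rot [-0.0004  0.0007 -0.0015] max 0.0
```

View pics/y_top.png

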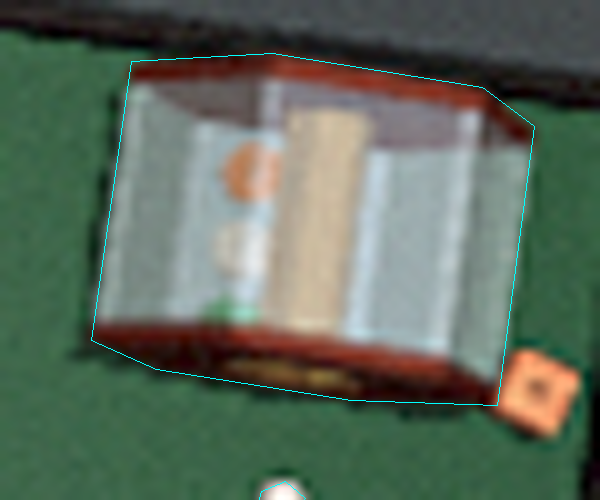

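View pics/y_side.png

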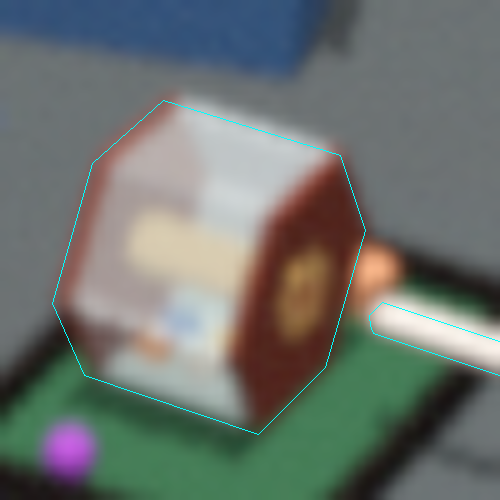

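```bash
python3 -m handwheel '{"xyz":[[0,0.0035,0],[-0.03,0.0035,0],[-0.05,0.0035,0],[-0.06,0.0035,0],[-0.067,0.0035,0],[-0.074,0.0035,0],[-0.08,0.0035,0],[-0.087,0.0035,0],[-0.094,0.0035,0],[-0.1,0.0035,0]],"rotation":[[0,0,0],[0,0,0],[0,0,0],[0,0,0],[0,0,0],[0,0,0],[0,0,0],[0,0,0],[0,0,0],[0,0,0]],"claw":[-1,-1,-1,-1,-1,-1,-1,-1,-1,-1]}'; python3 pl.py
python3 - <<'E'
from ax import *; from pl import state
o,r=state(); M=r.as_matrix(); yaw=np.arctan2(-M[1,0],-M[0,0]); p=o["position"]; L=.0564
A=(p[0]+L*np.cos(yaw),p[1]+L*np.sin(yaw),yaw); za=p[2]+.0054
ims=[]
for c,b in (("top",(375,215,445,265)),("side",(328,185,378,235))):
    f=grab_frame(c); ims.append(overlay(f,b,[(axparts(0,0,za),A),(DRUM,(.621,-.2293,-.165))],"",6))
cv2.imwrite("pics/x2.png",np.hstack(ims))
E
```

```text
time: 8.65
position: [0.4423, -0.1997, 0.0397]
tcp_rot: [0.0, 0.083, 0.997, -0.0]
force: [-0.1, 0.4, -1.6]
opening: 0.0174
t 8.65 pos [ 442.3  -199.7    39.65] yaw 2.9749 zaxis [ 1.e-04 -2.e-04 -1.e+00] xaxis_z -0.0001 F [-0.11  0.41 -1.59] T [0.02  0.002 0.001] open 17.44 q6 [-0.59  0.29 -0.49  0.79 -0.   -0.42]
```

View pics/x2.png

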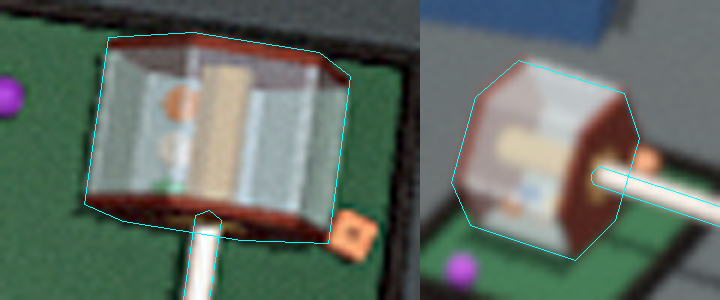

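```bash
python3 -m handwheel '{"xyz":[[-0.007,0,0],[-0.014,0,0],[-0.021,0,0],[-0.028,0,0],[-0.035,0,0],[-0.042,0,0],[-0.05,0,0],[-0.058,0,0],[-0.066,0,0],[-0.074,0,0]],"rotation":[[0,0,0],[0,0,0],[0,0,0],[0,0,0],[0,0,0],[0,0,0],[0,0,0],[0,0,0],[0,0,0],[0,0,0]],"claw":[-1,-1,-1,-1,-1,-1,-1,-1,-1,-1]}'; python3 pl.py
```

```text
time: 9.75
position: [0.4642, -0.2033, 0.0396]
tcp_rot: [-0.0, 0.083, 0.997, -0.0]
force: [0.9, 0.7, -1.3]
opening: 0.0175
t 9.75 pos [ 464.2  -203.33   39.58] yaw 2.975 zaxis [-0.e+00 -1.e-04 -1.e+00] xaxis_z 0.0 F [ 0.91  0.72 -1.35] T [-0.018  0.028  0.019] open 17.5 q6 [-0.57  0.33 -0.44  0.8  -0.   -0.4 ]
```

```bash
python3 -m handwheel '{"xyz":[[-0.01,0,0],[-0.02,0,0],[-0.03,0,0],[-0.04,0,0],[-0.05,0,0],[-0.06,0,0],[-0.07,0,0],[-0.08,0,0],[-0.09,0,0],[-0.1,0,0]],"rotation":[[0,0,0],[0,0,0],[0,0,0],[0,0,0],[0,0,0],[0,0,0],[0,0,0],[0,0,0],[0,0,0],[0,0,0]],"claw":[-1,-1,-1,-1,-1,-1,-1,-1,-1,-1]}'; python3 pl.py
python3 - <<'E'
from ax import *; from pl import state
o,r=state(); M=r.as_matrix(); yaw=np.arctan2(-M[1,0],-M[0,0]); p=o["position"]; L=.0564
A=(p[0]+L*np.cos(yaw),p[1]+L*np.sin(yaw),yaw); za=p[2]+.0054
ims=[]
for c,b in (("top",(375,215,445,265)),("side",(328,185,378,235))):
    f=grab_frame(c); ims.append(overlay(f,b,[(axparts(0,0,za),A),(DRUM,(.621,-.2293,-.165))],"",6))
cv2.imwrite("pics/x3.png",np.hstack(ims))
E
```

```text
time: 10.75
position: [0.4939, -0.2083, 0.0396]
tcp_rot: [0.0, 0.083, 0.997, -0.0]
force: [-0.4, -0.6, -0.9]
opening: 0.0177
t 10.75 pos [ 493.85 -208.31   39.6 ] yaw 2.975 zaxis [-0.e+00 -1.e-04 -1.e+00] xaxis_z -0.0 F [-0.38 -0.64 -0.86] T [0.03  0.02  0.043] open 17.68 q6 [-0.55  0.38 -0.36  0.83 -0.   -0.38]
```

View pics/x3.png

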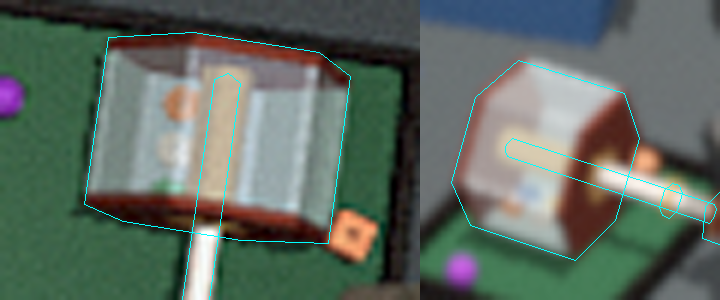

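```bash
python3 -m handwheel '{"xyz":[[-0.01,0,0],[-0.02,0,0],[-0.03,0,0],[-0.04,0,0],[-0.05,0,0],[-0.06,0,0],[-0.07,0,0],[-0.08,0,0],[-0.09,0,0],[-0.1,0,0],[-0.11,0,0]],"rotation":[[0,0,0],[0,0,0],[0,0,0],[0,0,0],[0,0,0],[0,0,0],[0,0,0],[0,0,0],[0,0,0],[0,0,0],[0,0,0]],"claw":[-1,-1,-1,-1,-1,-1,-1,-1,-1,-1,-1]}'; python3 pl.py
```

```text
time: 11.95
position: [0.5264, -0.2138, 0.0396]
tcp_rot: [0.0, 0.083, 0.997, -0.0]
force: [-0.2, -0.2, -1.6]
opening: 0.0175
t 11.95 pos [ 526.42 -213.8    39.62] yaw 2.975 zaxis [ 1.e-04 -1.e-04 -1.e+00] xaxis_z -0.0001 F [-0.19 -0.21 -1.6 ] T [-0.013  0.05   0.008] open 17.47 q6 [-0.53  0.43 -0.28  0.86 -0.   -0.36]
```

```bash
python3 -m handwheel '{"xyz":[[-0.005,0,0],[-0.01,0,0],[-0.015,0,0],[-0.02,0,0],[-0.025,0,0],[-0.03,0,0],[-0.034,0,0]],"rotation":[[0,0,0],[0,0,0],[0,0,0],[0,0,0],[0,0,0],[0,0,0],[0,0,0]],"claw":[-1,-1,-1,-1,-1,-1,-1]}'; python3 pl.py
python3 - <<'E'
from ax import *; from pl import state
o,r=state(); M=r.as_matrix(); yaw=np.arctan2(-M[1,0],-M[0,0]); p=o["position"]; L=.0564
A=(p[0]+L*np.cos(yaw),p[1]+L*np.sin(yaw),yaw); za=p[2]+.0054
ims=[]
for c,b in (("top",(375,205,445,265)),("side",(328,175,378,235))):
    f=grab_frame(c); ims.append(overlay(f,b,[(axparts(0,0,za),A),(DRUM,(.621,-.2293,-.165))],"",6))
cv2.imwrite("pics/x4.png",np.hstack(ims))
E
```

```text
time: 12.65
position: [0.536, -0.2154, 0.0396]
tcp_rot: [-0.0, 0.083, 0.997, 0.0]
force: [-1.7, -0.3, 0.0]
opening: 0.0175
t 12.65 pos [ 536.05 -215.38   39.57] yaw 2.975 zaxis [-5.e-04  1.e-04 -1.e+00] xaxis_z 0.0005 F [-1.68 -0.29  0.02] T [ 0.051  0.217 -0.013] open 17.47 q6 [-0.52  0.44 -0.25  0.87 -0.   -0.35]
```

View pics/x4.png

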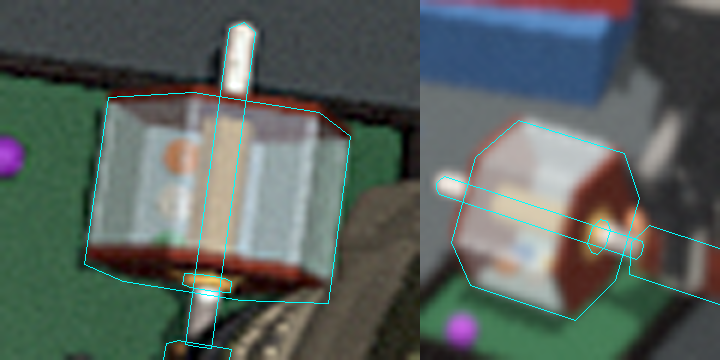

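```bash
python3 -m handwheel '{"xyz":[[-0.004,0,0],[-0.008,0,0],[-0.012,0,0],[-0.016,0,0]],"rotation":[[0,0,0],[0,0,0],[0,0,0],[0,0,0]],"claw":[-1,-1,-1,-1]}'; python3 pl.py
```

```text
time: 13.15
position: [0.541, -0.2162, 0.0396]
tcp_rot: [0.0, 0.083, 0.997, -0.0]
force: [-1.2, 0.4, -0.2]
opening: 0.0178
t 13.15 pos [ 541.05 -216.25   39.61] yaw 2.975 zaxis [ 0.e+00 -1.e-04 -1.e+00] xaxis_z -0.0 F [-1.18  0.37 -0.21] T [0.038 0.186 0.047] open 17.77 q6 [-0.52  0.45 -0.24  0.88 -0.   -0.35]
```

Sliding with light friction (~1 N). Continue gently to the wall.

```bash
python3 -m handwheel '{"xyz":[[-0.003,0,0],[-0.006,0,0],[-0.009,0,0]],"rotation":[[0,0,0],[0,0,0],[0,0,0]],"claw":[-1,-1,-1]}'; python3 pl.py; python3 -m handwheel '{"xyz":[[-0.003,0,0],[-0.006,0,0]],"rotation":[[0,0,0],[0,0,0]],"claw":[-1,-1]}'; python3 pl.py
```

```text
time: 13.45
position: [0.5433, -0.2167, 0.0396]
tcp_rot: [-0.0, 0.083, 0.997, -0.0]
force: [-2.8, -0.2, 0.6]
opening: 0.017
t 13.45 pos [ 543.33 -216.73   39.57] yaw 2.9749 zaxis [-7.e-04 -3.e-04 -1.e+00] xaxis_z 0.0007 F [-2.78 -0.21  0.62] T [-0.033  0.615 -0.073] open 16.95 q6 [-0.52  0.46 -0.23  0.88 -0.   -0.35]
time: 13.65
position: [0.5435, -0.2169, 0.0393]
tcp_rot: [-0.002, 0.084, 0.997, -0.0]
force: [-8.5, -1.8, 1.1]
opening: 0.0176
t 13.65 pos [ 543.49 -216.88   39.32] yaw 2.9743 zaxis [-3.8e-03 -1.0e-04 -1.0e+00] xaxis_z 0.0037 F [-8.52 -1.76  1.09] T [-0.228  1.541 -0.135] open 17.6 q6 [-0.52  0.46 -0.23  0.88 -0.   -0.35]
```

```bash
python3 -m handwheel '{"xyz":[[0.003,0,0],[0.004,0,0],[0.004,0,0]],"rotation":[[0,0,0],[0,0,0],[0,0,0]],"claw":[-1,-1,-1]}'; python3 pl.py
python3 - <<'E'
from ax import *; from pl import state
o,r=state(); M=r.as_matrix(); yaw=np.arctan2(-M[1,0],-M[0,0]); p=o["position"]; L=.0564
A=(p[0]+L*np.cos(yaw),p[1]+L*np.sin(yaw),yaw); za=p[2]+.0054
d=(A[0]+.032*np.cos(yaw),A[1]+.032*np.sin(yaw),yaw)
ims=[]
for c,b in (("top",(375,205,445,265)),("side",(328,175,378,235))):
    f=grab_frame(c); ims.append(overlay(f,b,[(axparts(0,0,za),A),(DRUM,d)],"",6))
cv2.imwrite("pics/x5.png",np.hstack(ims))
E
```

```text
time: 13.95
position: [0.5436, -0.2168, 0.0395]
tcp_rot: [-0.001, 0.083, 0.997, -0.0]
force: [-3.9, -1.3, -0.2]
opening: 0.0177
t 13.95 pos [ 543.56 -216.84   39.47] yaw 2.9746 zaxis [-1.2e-03 -2.0e-04 -1.0e+00] xaxis_z 0.0011 F [-3.88 -1.29 -0.23] T [-0.155  0.96  -0.06 ] open 17.69 q6 [-0.52  0.46 -0.23  0.88 -0.   -0.35]
```

View pics/x5.png

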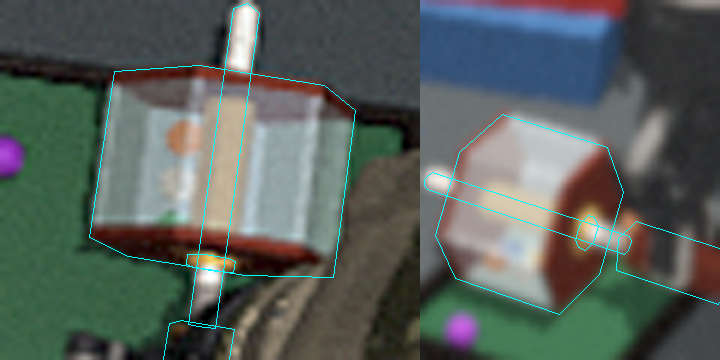

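```bash
python3 -m handwheel '{"xyz":[[0.002,0,-0.004],[0.003,0,-0.008],[0.003,0,-0.014],[0.003,0,-0.02],[0.003,0,-0.03],[0.003,0,-0.04],[0.003,0,-0.05],[0.003,0,-0.05]],"rotation":[[0,0,0],[0,0,0],[0,0,0],[0,0,0],[0,0,0],[0,0,0],[0,0,0],[0,0,0]],"claw":[-1,-1,-1,-1,-1,-1,-1,-1]}' 120; python3 pl.py
cat > look.py <<'E'
import sys
from ax import *; from pl import state
def go(name,bt,bs,L=.0564):
    o,r=state(); M=r.as_matrix(); yaw=np.arctan2(-M[1,0],-M[0,0]); p=o["position"]; pitch=-M[2,0]
    A=(p[0]+L*np.cos(yaw),p[1]+L*np.sin(yaw),yaw); za=p[2]+.0054+L*pitch
    d=(A[0]+.032*np.cos(yaw),A[1]+.032*np.sin(yaw),yaw); D=[DRUM[0]+[0,0,za-.045]]
    ims=[]
    for c,b in (("top",bt),("side",bs)):
        f=grab_frame(c); ims.append(overlay(f,b,[(axparts(0,pitch,za),A),(D,d)],"",5))
    h=max(i.shape[0] for i in ims); cv2.imwrite("pics/"+name,np.hstack([cv2.copyMakeBorder(i,0,h-i.shape[0],0,0,0) for i in ims]))
E
python3 -c "
from look import *
go('x6.png',(370,190,450,275),(320,160,390,245))"
```

```text
time: 14.85
position: [0.5438, -0.2169, 0.0553]
tcp_rot: [0.001, 0.083, 0.997, -0.0]
force: [0.3, 0.3, -2.5]
opening: 0.0171
t 14.85 pos [ 543.82 -216.89   55.32] yaw 2.975 zaxis [ 1.2e-03 -7.0e-04 -1.0e+00] xaxis_z -0.0013 F [ 0.26  0.27 -2.53] T [ 0.035  0.17  -0.038] open 17.09 q6 [-0.52  0.44 -0.22  0.91 -0.   -0.35]
```

View pics/x6.png

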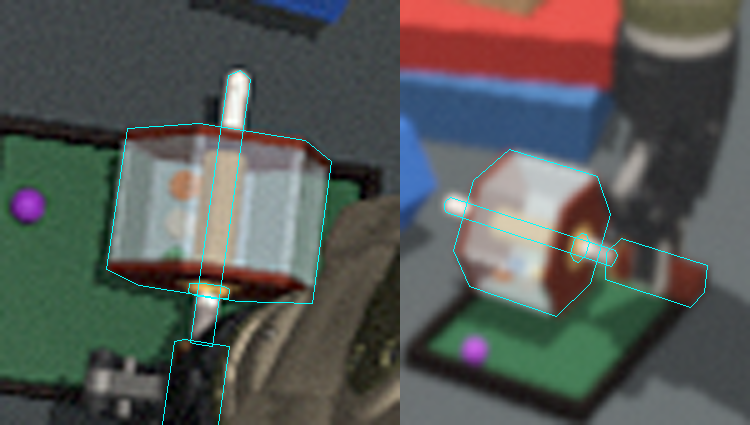

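```bash
python3 -m handwheel '{"xyz":[[0,0,-0.04],[0,0,-0.1],[0,0,-0.17],[0,0,-0.24],[0,0,-0.31],[0,0,-0.36],[0,0,-0.38],[0,0,-0.38]],"rotation":[[0,0,0],[0,0,0],[0,0,0],[0,0,0],[0,0,0],[0,0,0],[0,0,0],[0,0,0]],"claw":[-1,-1,-1,-1,-1,-1,-1,-1]}'; python3 pl.py .5623 .1929 .17 -2.8916
python3 - <<'E'
from ov import *
rows=[]
for c,b in (("top",(180,185,255,275)),("side",(245,255,325,335))):
    f=grab_frame(c)
    r=[r for r in outline_of("stand",c)][:1][0]; m=r["region"]; d=f["range_z"]; v,u=np.nonzero(m&(d>0)); P=unproj(f,u,v,d[v,u])
    t=P[P[:,2]>.095]; print(c,len(t),np.percentile(P[:,2],[98,99,99.7]).round(4)); 
    base=P[(P[:,2]<.02)]; print("base z",np.median(base[:,2]).round(4))
    for s in (-1,1):
        k=t[(t[:,0]-.648)*s>0]; print(len(k),k.mean(0).round(4) if len(k) else "", k[:,:2].min(0).round(4) if len(k) else "",k[:,:2].max(0).round(4) if len(k) else "")
    P0=(.648,.2148,.25)
    fk=[box(x-.005,x+.005,.019,z,z) for x in (-.047,.047) for z in (.114,)]
    rows.append(overlay(f,b,[(STAND,P0),(fk,P0)],"",5))
h=max(i.shape[0] for i in rows); cv2.imwrite("pics/s1.png",np.hstack([cv2.copyMakeBorder(i,0,h-i.shape[0],0,0,0) for i in rows]))
E
```

```text
time: 15.75
position: [0.5439, -0.217, 0.17]
tcp_rot: [0.001, 0.083, 0.997, -0.001]
force: [-0.2, 0.0, -2.9]
opening: 0.0169
t 15.75 pos [ 543.89 -216.95  169.96] yaw 2.975 zaxis [ 0.002  -0.0012 -1.    ] xaxis_z -0.0022 F [-0.17  0.03 -2.93] T [0.024 0.152 0.044] open 16.88 q6 [-0.52  0.36 -0.05  1.17 -0.   -0.35]
xyz [ 0.166   1.3574 -0.0017] rot [-0.0017  0.0025 -0.5304] max 1.36
top 174 [0.1105 0.1126 0.1146]
base z 0.0127
83 [0.602  0.2044 0.1082] [0.5925 0.1807] [0.6116 0.2256]
91 [0.693  0.2272 0.1076] [0.6833 0.2039] [0.7028 0.248 ]
side 85 [0.1054 0.1096 0.1122]
base z 0.0116
32 [0.6004 0.2056 0.1035] [0.5913 0.1872] [0.608  0.2265]
53 [0.693  0.2241 0.1055] [0.6844 0.2072] [0.7036 0.249 ]
```

View pics/s1.png

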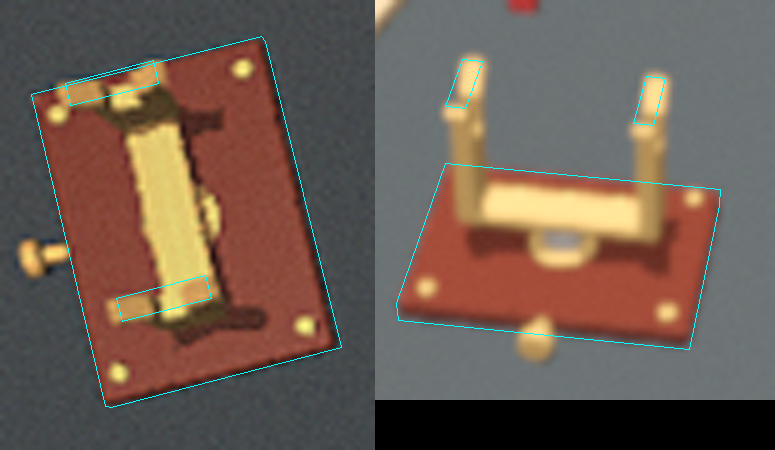

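```bash
python3 -m handwheel '{"xyz":[[0,0.03,-0.01],[0.01,0.1,-0.03],[0.02,0.19,-0.05],[0.03,0.29,-0.07],[0.04,0.39,-0.08],[0.05,0.49,-0.08],[0.06,0.58,-0.08],[0.07,0.65,-0.08],[0.08,0.69,-0.08],[0.08,0.7,-0.08],[0.08,0.7,-0.08]],"rotation":[[0,0,-0.02],[0,0,-0.05],[0,0,-0.08],[0,0,-0.11],[0,0,-0.14],[0,0,-0.17],[0,0,-0.2],[0,0,-0.23],[0,0,-0.26],[0,0,-0.27],[0,0,-0.27]],"claw":[-1,-1,-1,-1,-1,-1,-1,-1,-1,-1,-1]}'; python3 pl.py .5625 .1936 .17 -2.8946
```

```text
time: 17.05
position: [0.5544, -0.0054, 0.1925]
tcp_rot: [-0.0, -0.023, 1.0, -0.0]
force: [0.0, -1.1, -2.5]
opening: 0.0163
t 17.05 pos [554.41  -5.42 192.48] yaw -3.0954 zaxis [-2.e-04 -4.e-04 -1.e+00] xaxis_z 0.0002 F [ 0.03 -1.09 -2.54] T [-0.05   0.137  0.046] open 16.29 q6 [-0.15  0.29 -0.08  1.2  -0.   -0.2 ]
xyz [-0.0576  0.6615  0.0746] rot [-0.0005 -0.0004 -0.2557] max 0.66
```

```bash
python3 -m handwheel '{"xyz":[[0,0.03,0],[-0.01,0.1,0],[-0.02,0.19,0],[-0.03,0.29,0],[-0.04,0.39,0],[-0.05,0.49,0],[-0.055,0.57,0],[-0.058,0.63,0.02],[-0.058,0.655,0.03],[-0.058,0.661,0.04],[-0.058,0.661,0.04]],"rotation":[[0,0,-0.02],[0,0,-0.05],[0,0,-0.08],[0,0,-0.11],[0,0,-0.14],[0,0,-0.17],[0,0,-0.2],[0,0,-0.23],[0,0,-0.255],[0,0,-0.255],[0,0,-0.255]],"claw":[-1,-1,-1,-1,-1,-1,-1,-1,-1,-1,-1]}'; python3 pl.py .5625 .1936 .14 -2.8946
python3 -c "
from look import *
go('x7.png',(170,170,260,285),(220,220,320,335))"
```

```text
time: 18.15
position: [0.5625, 0.1926, 0.1799]
tcp_rot: [-0.001, -0.122, 0.993, -0.0]
force: [0.7, -0.3, -2.9]
opening: 0.0169
t 18.15 pos [562.53 192.62 179.91] yaw -2.8967 zaxis [-1.2e-03 -7.0e-04 -1.0e+00] xaxis_z 0.0013 F [ 0.73 -0.27 -2.93] T [-0.072  0.131  0.016] open 16.87 q6 [ 0.2   0.37  0.    1.2  -0.   -0.05]
xyz [-0.0009  0.0032  0.133 ] rot [-0.0005 -0.0017 -0.0027] max 0.13
```

View pics/x7.png

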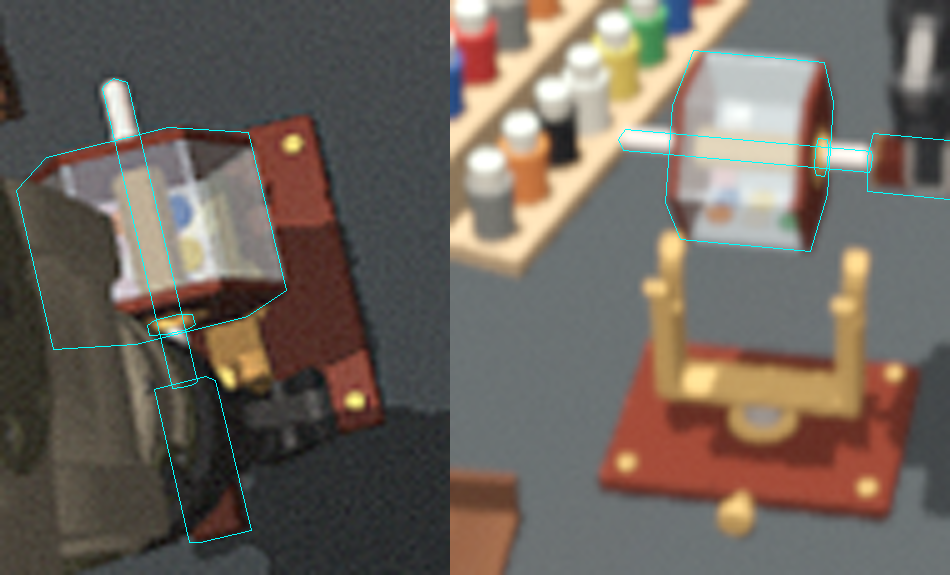

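```bash
python3 -m handwheel '{"xyz":[[0,0.003,0.03],[0,0.003,0.07],[0,0.003,0.11],[0,0.003,0.15],[0,0.003,0.18],[0,0.003,0.195],[0,0.003,0.2],[0,0.003,0.2]],"rotation":[[0,0,0],[0,0,0],[0,0,0],[0,0,0],[0,0,0],[0,0,0],[0,0,0],[0,0,0]],"claw":[-1,-1,-1,-1,-1,-1,-1,-1]}'; python3 pl.py .5625 .1936 .11 -2.8946
python3 -c "
from look import *
go('x8.png',(170,180,260,285),(230,230,320,335))"
```

```text
time: 19.05
position: [0.5627, 0.1943, 0.1205]
tcp_rot: [-0.0, -0.123, 0.992, -0.0]
force: [0.1, -0.0, -3.1]
opening: 0.0167
t 19.05 pos [562.66 194.27 120.49] yaw -2.8958 zaxis [-1.e-04 -1.e-04 -1.e+00] xaxis_z 0.0001 F [ 0.05 -0.04 -3.13] T [0.008 0.191 0.015] open 16.68 q6 [ 0.2   0.4  -0.1   1.07 -0.   -0.05]
xyz [ 0.0011 -0.002   0.035 ] rot [-0.0001 -0.0001 -0.0015] max 0.03
```

View pics/x8.png

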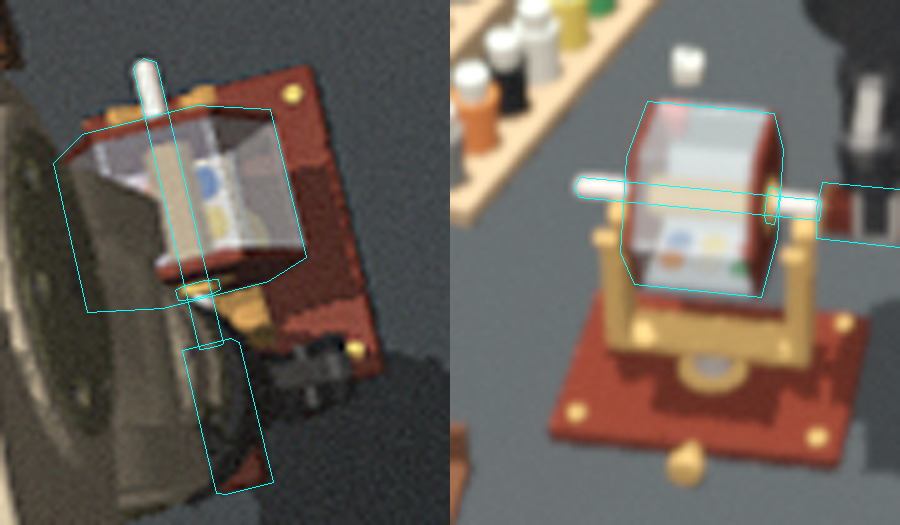

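```bash
python3 -m handwheel '{"xyz":[[0,0,0.01],[0,0,0.02],[0,0,0.03],[0,0,0.04],[0,0,0.05],[0,0,0.06],[0,0,0.07],[0,0,0.07]],"rotation":[[0,0,0],[0,0,0],[0,0,0],[0,0,0],[0,0,0],[0,0,0],[0,0,0],[0,0,0]],"claw":[-1,-1,-1,-1,-1,-1,-1,-1]}'; python3 pl.py .5625 .1936 .085 -2.8946
python3 -c "
from look import *
go('x9.png',(170,180,260,285),(230,230,320,335))"
```

```text
time: 19.95
position: [0.5622, 0.1941, 0.099]
tcp_rot: [-0.0, -0.123, 0.992, -0.0]
force: [0.7, 0.2, -2.9]
opening: 0.0165
t 19.95 pos [562.23 194.13  98.98] yaw -2.8958 zaxis [-9.e-04 -3.e-04 -1.e+00] xaxis_z 0.001 F [ 0.69  0.24 -2.92] T [-0.068  0.114  0.026] open 16.53 q6 [ 0.2   0.42 -0.13  1.02 -0.   -0.05]
xyz [-0.0005 -0.0019  0.0466] rot [-0.0001 -0.0012 -0.0015] max 0.05
```

View pics/x9.png

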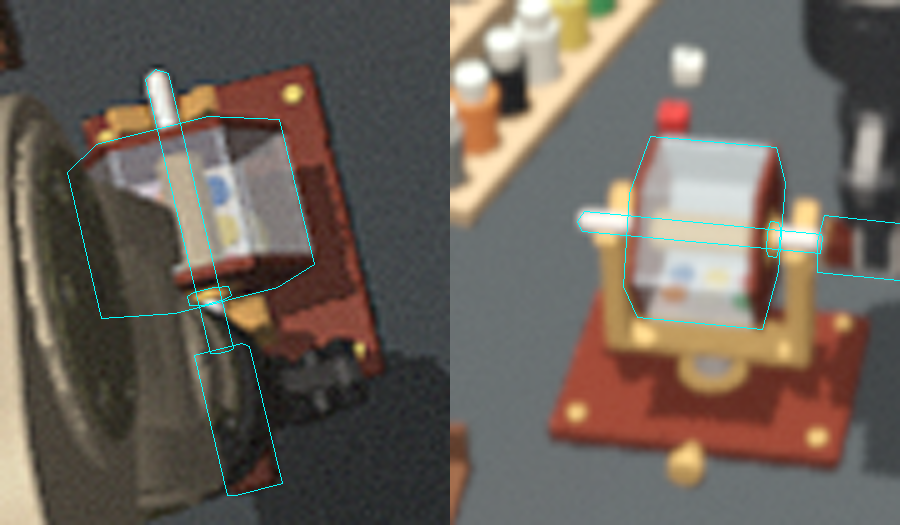

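```bash
python3 -m handwheel '{"xyz":[[0,0,0.005],[0,0,0.01],[0,0,0.015],[0,0,0.02],[0,0,0.025]],"rotation":[[0,0,0],[0,0,0],[0,0,0],[0,0,0],[0,0,0]],"claw":[-1,-1,-1,-1,-1]}'; python3 pl.py
```

```text
time: 20.55
position: [0.5626, 0.1942, 0.0919]
tcp_rot: [-0.0, -0.123, 0.992, -0.0]
force: [0.2, -0.8, -3.4]
opening: 0.0167
t 20.55 pos [562.61 194.21  91.94] yaw -2.8958 zaxis [-0. -0. -1.] xaxis_z 0.0 F [ 0.17 -0.75 -3.43] T [ 0.018  0.181 -0.027] open 16.73 q6 [ 0.2   0.43 -0.14  1.   -0.   -0.05]
```

```bash
python3 -m handwheel '{"xyz":[[0,0,0.003],[0,0,0.006],[0,0,0.009]],"rotation":[[0,0,0],[0,0,0],[0,0,0]],"claw":[-1,-1,-1]}'; python3 pl.py
```

```text
time: 20.85
position: [0.5627, 0.1942, 0.0893]
tcp_rot: [0.0, -0.123, 0.992, -0.0]
force: [-0.1, -0.8, -2.5]
opening: 0.0168
t 20.85 pos [562.67 194.19  89.32] yaw -2.8959 zaxis [ 1.e-04 -1.e-04 -1.e+00] xaxis_z -0.0001 F [-0.09 -0.83 -2.52] T [ 0.017  0.149 -0.054] open 16.78 q6 [ 0.2   0.43 -0.14  1.   -0.   -0.05]
```

```bash
python3 -m handwheel '{"xyz":[[0,0,0.003],[0,0,0.006],[0,0,0.008]],"rotation":[[0,0,0],[0,0,0],[0,0,0]],"claw":[-1,-1,-1]}'; python3 pl.py
```

```text
time: 21.15
position: [0.5626, 0.1942, 0.0869]
tcp_rot: [-0.0, -0.123, 0.992, -0.0]
force: [-0.0, -0.9, -2.7]
opening: 0.0167
t 21.15 pos [562.57 194.17  86.88] yaw -2.8959 zaxis [-1.e-04 -1.e-04 -1.e+00] xaxis_z 0.0001 F [-0.05 -0.95 -2.67] T [0.003 0.107 0.013] open 16.67 q6 [ 0.2   0.43 -0.15  0.99 -0.   -0.05]
```

```bash
python3 -c "
from look import *
go('x10.png',(170,180,260,285),(255,240,320,310))"
```

```text
(no output)
```

View pics/x10.png

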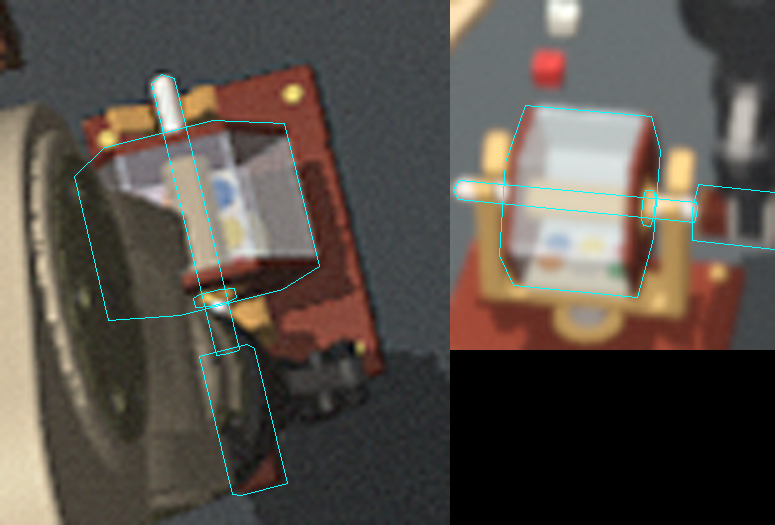

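```bash
python3 -m handwheel '{"xyz":[[0,0,0.003],[0,0,0.006],[0,0,0.008]],"rotation":[[0,0,0],[0,0,0],[0,0,0]],"claw":[-1,-1,-1]}'; python3 pl.py
```

```text
time: 21.55
position: [0.5626, 0.1942, 0.0845]
tcp_rot: [-0.0, -0.123, 0.992, -0.0]
force: [0.1, -0.4, -2.5]
opening: 0.0171
t 21.55 pos [562.58 194.19  84.5 ] yaw -2.8958 zaxis [-0.e+00 -1.e-04 -1.e+00] xaxis_z 0.0001 F [ 0.08 -0.44 -2.47] T [-0.11   0.143 -0.   ] open 17.13 q6 [ 0.2   0.43 -0.15  0.99 -0.   -0.05]
```

```bash
python3 -m handwheel '{"xyz":[[0,0,0.003],[0,0,0.005]],"rotation":[[0,0,0],[0,0,0]],"claw":[-1,-1]}'; python3 pl.py
```

```text
time: 21.75
position: [0.5626, 0.1942, 0.083]
tcp_rot: [0.0, -0.123, 0.992, -0.0]
force: [-0.3, 0.4, -2.2]
opening: 0.0171
t 21.75 pos [562.61 194.23  83.03] yaw -2.8958 zaxis [ 0.e+00 -1.e-04 -1.e+00] xaxis_z -0.0 F [-0.34  0.45 -2.2 ] T [-0.059  0.165  0.033] open 17.13 q6 [ 0.2   0.43 -0.15  0.99 -0.   -0.05]
```

```bash
python3 -m handwheel '{"xyz":[[0,0,0.003],[0,0,0.005]],"rotation":[[0,0,0],[0,0,0]],"claw":[-1,-1]}'; python3 pl.py
```

```text
time: 21.95
position: [0.5627, 0.1942, 0.0822]
tcp_rot: [0.0, -0.123, 0.992, -0.0]
force: [-2.7, -0.4, 5.4]
opening: 0.0166
t 21.95 pos [562.71 194.23  82.2 ] yaw -2.8958 zaxis [ 6.e-04 -0.e+00 -1.e+00] xaxis_z -0.0005 F [-2.69 -0.4   5.42] T [-0.129  0.499 -0.03 ] open 16.64 q6 [ 0.2   0.43 -0.15  0.98 -0.   -0.05]
```

```bash
python3 -m handwheel '{"xyz":[[0,0,0.003],[0,0,0.005]],"rotation":[[0,0,0],[0,0,0]],"claw":[-1,-1]}'; python3 pl.py
```

```text
time: 22.15
position: [0.5627, 0.1943, 0.0817]
tcp_rot: [0.001, -0.123, 0.992, -0.0]
force: [-6.7, -1.6, 11.6]
opening: 0.0169
t 22.15 pos [562.71 194.27  81.7 ] yaw -2.8957 zaxis [ 1.2e-03  1.0e-04 -1.0e+00] xaxis_z -0.0012 F [-6.66 -1.59 11.59] T [-0.211  0.83  -0.001] open 16.9 q6 [ 0.2   0.43 -0.16  0.98 -0.   -0.05]
```

```bash
python3 -m handwheel '{"xyz":[[0,0,-0.004],[0,0,-0.004]],"rotation":[[0,0,0],[0,0,0]],"claw":[-1,-1]}'; python3 pl.py
python3 -c "
from look import *
go('x11.png',(170,180,260,285),(255,240,320,310))"
```

```text
time: 22.35
position: [0.5629, 0.1943, 0.0821]
tcp_rot: [0.001, -0.123, 0.992, -0.0]
force: [-2.5, -0.8, 5.7]
opening: 0.0171
t 22.35 pos [562.87 194.25  82.13] yaw -2.8958 zaxis [ 1.1e-03  1.0e-04 -1.0e+00] xaxis_z -0.0011 F [-2.48 -0.78  5.68] T [-0.066  0.451 -0.015] open 17.07 q6 [ 0.2   0.43 -0.15  0.98 -0.   -0.05]
```

View pics/x11.png

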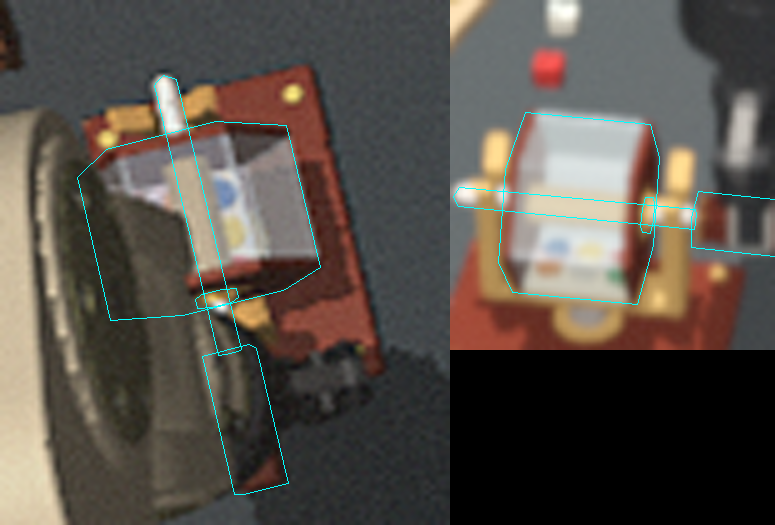

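```bash
python3 -m handwheel '{"xyz":[[0,0,-0.002],[0,0,-0.002]],"rotation":[[0,0,0],[0,0,0]],"claw":[-1,-1]}'; python3 pl.py
```

```text
time: 22.65
position: [0.5628, 0.1943, 0.0822]
tcp_rot: [0.0, -0.123, 0.992, -0.0]
force: [-2.5, -0.3, 4.5]
opening: 0.0169
t 22.65 pos [562.83 194.25  82.21] yaw -2.8958 zaxis [ 6.e-04  1.e-04 -1.e+00] xaxis_z -0.0006 F [-2.52 -0.3   4.47] T [-0.079  0.382 -0.005] open 16.92 q6 [ 0.2   0.43 -0.15  0.98 -0.   -0.05]
```

```bash
python3 -m handwheel '{"xyz":[[0,0,-0.001],[0,0,-0.001],[0,0,-0.001]],"rotation":[[0,0,0],[0,0,0],[0,0,0]],"claw":[-1,-1,-1]}' 20; python3 pl.py;  python3 -m handwheel '{"xyz":[[0,0,0],[0,0,0],[0,0,0],[0,0,0],[0,0,0],[0,0,0]],"rotation":[[0,0,0],[0,0,0],[0,0,0],[0,0,0],[0,0,0],[0,0,0]],"claw":[-0.5,-0.3,-0.2,-0.1,0,0]}'; python3 pl.py
python3 -c "
from look import *
go('x12.png',(170,180,260,285),(255,240,320,310))"
```

```text
time: 22.95
position: [0.5628, 0.1943, 0.0823]
tcp_rot: [0.0, -0.123, 0.992, -0.0]
force: [-1.8, -0.4, 4.5]
opening: 0.0167
t 22.95 pos [562.82 194.25  82.25] yaw -2.8958 zaxis [ 4.e-04  0.e+00 -1.e+00] xaxis_z -0.0004 F [-1.8  -0.41  4.51] T [0.037 0.2   0.003] open 16.66 q6 [ 0.2   0.43 -0.15  0.98 -0.   -0.05]
time: 23.55
position: [0.5626, 0.1942, 0.0821]
tcp_rot: [0.0, -0.123, 0.992, -0.0]
force: [-0.1, -0.3, -0.0]
opening: 0.0428
t 23.55 pos [562.64 194.19  82.13] yaw -2.8958 zaxis [ 0.e+00 -1.e-04 -1.e+00] xaxis_z 0.0 F [-0.12 -0.29 -0.01] T [0.028 0.008 0.059] open 42.76 q6 [ 0.2   0.43 -0.15  0.98 -0.   -0.05]
```

View pics/x12.png

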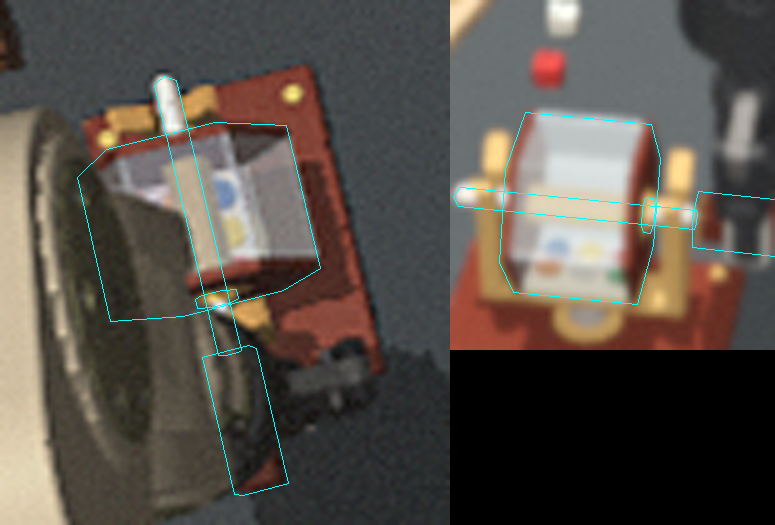

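```bash
python3 -m handwheel '{"xyz":[[0,0,-0.02],[0,0,-0.06],[0,0,-0.12],[0,0,-0.2],[0,0,-0.3],[0.1,0,-0.4],[0.25,0,-0.45],[0.35,0,-0.45],[0.35,0,-0.45]],"rotation":[[0,0,0],[0,0,0],[0,0,0],[0,0,0],[0,0,0],[0,0,0],[0,0,0],[0,0,0],[0,0,0]],"claw":[0,0,0,0,0,0,0,0,0]}'; python3 pl.py
python3 - <<'E'
from ax import *
ims=[]
P0=(.648,.2152,.247); d=np.array([np.cos(.247),np.sin(.247)]); A=(*(np.array(P0[:2])-.032*d),.247); za=.0875
for c,b in (("top",(170,180,260,285)),("side",(255,240,325,335))):
    f=grab_frame(c); r=[(k["p"],np.round(k["bbox"])) for k in look_for("axle",c)]; print(c,r)
    ims.append(overlay(f,b,[(axparts(0,0,za),A),([DRUM[0]+[0,0,za-.045]],P0)],"",5))
h=max(i.shape[0] for i in ims); cv2.imwrite("pics/x13.png",np.hstack([cv2.copyMakeBorder(i,0,h-i.shape[0],0,0,0) for i in ims]))
for c in("top","side"): cv2.imwrite(f"pics/f_{c}.png",grab_frame(c)["img"][:,:,::-1])
E
```

```text
time: 24.55
position: [0.4575, 0.1682, 0.2193]
tcp_rot: [0.0, -0.123, 0.992, -0.0]
force: [0.5, -0.2, -0.1]
opening: 0.0429
t 24.55 pos [457.47 168.19 219.3 ] yaw -2.8955 zaxis [ 5.e-04 -0.e+00 -1.e+00] xaxis_z -0.0005 F [ 0.53 -0.2  -0.07] T [-0.011 -0.016 -0.086] open 42.89 q6 [ 0.19  0.15 -0.2   1.23 -0.   -0.06]
top [(0.97, array([202., 196., 227., 278.]))]
side [(0.81, array([256., 277., 331., 292.]))]
```

View pics/x13.png

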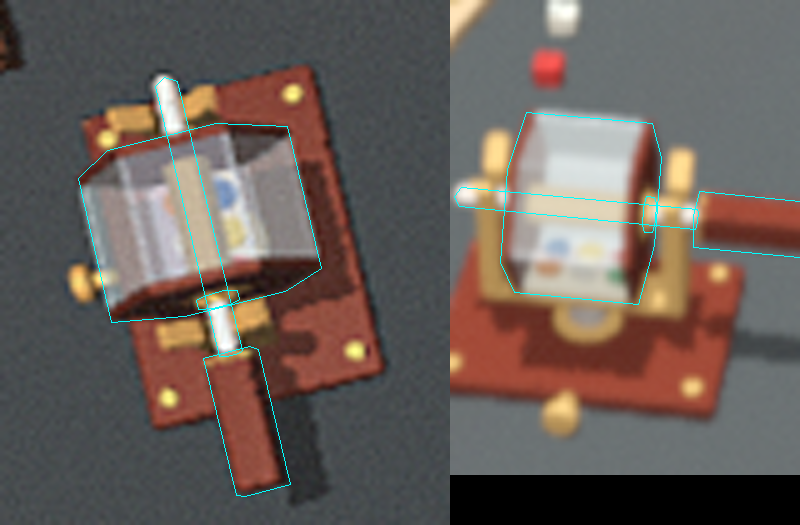

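View pics/f_top.png

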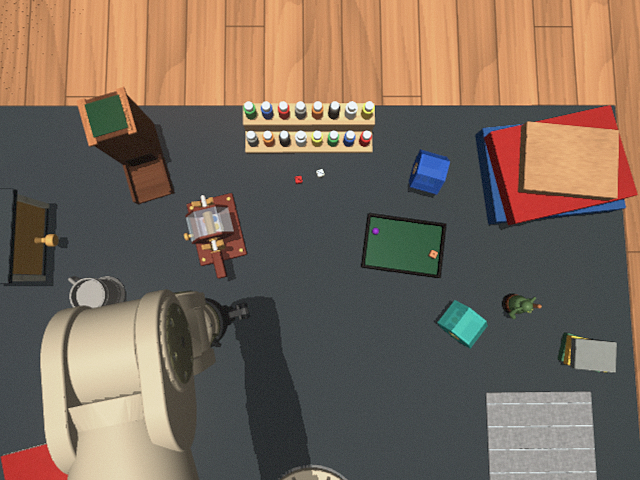

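```bash
python3 -m handwheel '{"xyz":[[0,0,0],[0,0,0],[0,0,0]],"rotation":[[0,0,0],[0,0,0],[0,0,0]],"claw":[0,0,0]}'; python3 -c "
from plant import job; print(job.sign_off())"
```

```text
time: 25.15
position: [0.461, 0.1687, 0.2168]
tcp_rot: [-0.0, -0.123, 0.992, -0.0]
force: [0.1, -0.1, -0.5]
opening: 0.0426
the job is handed in; nothing more can be done
None
```

I threaded the axle through the clear drum in the tray until the collar seated and the drum stopped at the far wall. I then lifted the drum on it, carried it to the stand and lowered it into both forks. I let go once the forks carried it and handed in at about 25 s. No verdict was reported.

**Forces:** I pushed harder than the suggested 5 N twice, briefly. Seating the collar reached about 8.5 N. Finding the forks reached about 14 N net, because I sent one more downward step before reading the contact force, and I backed off at once. Both are below the 25 N and 18 N limits as read at the wrist, sampled only at the end of each move.

**Last checks:**
- **Axle:** it lies in both forks in both camera views, level and within about 2 mm of the expected place along the forks. Its axis is about 87.5 mm up.
- **Drum:** it hangs with the collar against its face.
- **Dice, bead, tankard and troll:** they look unmoved in the top view, but I did not measure their positions.
- **Hand:** it is clear of everything.
- **Disagreements:** the two cameras differed by 1–2 mm on the drum and stand positions, and by up to 0.03 rad on the drum's angle. The fit still went in without resistance. After seating, the side view suggested the axle may have slipped 1–2 mm in the grip.

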